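# Hang the bike-lock shackle over the storage bar

### The arm

A 6-joint arm with a two-finger parallel gripper is mounted at the origin on the work surface. World frame = base frame: x ahead of the robot, y to its left, z up, the work surface at z = 0. Lengths are in mm, angles in rad, forces in N, time in s.
With the tool pointing down it reaches from about 350 to 875 mm from the base axis. Payload 4.2 kg.
Tool frame: the origin (TCP) lies midway between the tips of the shut fingers; the grasp point (between the pads) lies 19 mm behind it (arm.tcp_to_grasp is the distance from the TCP to the grasp point, in mm); z points along the fingers, y is the line along which they close (so a half turn about z gives the same grasp; the last joint's range is limited). The gripper opens to 85 mm and grips with 20 to 120 N. Pads are 22 mm wide; open, the fingers measure 114 mm over their backs; the gripper's body (76 mm by 85 mm) begins 54 mm behind the grasp point. The pads swing forward as they close: fully open they stand 13 mm farther back than shut.
Start: joints at [1.385, 0.385, 0.008, 0, -1.194, -0.259], TCP at [268.89, 564.179, 231.312] pointing down, gripper open.
Joint ranges: [-3.14, 3.14], [-1.21, 2.06], [-1.07, 1.41], [-3.16, 2.05], [-2.99, -0.16], [-3.1, 3.1]. Speed limits (rad/s): [2.79, 2.79, 3.14, 3.14, 3.14, 3.14].

### API

Orientations are given as a unit quaternion [x, y, z, w].
In Python, from bench import arm, get_image gives the robot as it stands.
- The arm moves only by the tool drive_tool, never from a script. Its argument "deltas" is a list of rows, each a list of 2 entries, a list of its own where there are three numbers: the shift along the tool's x, y, z in cm, then the turn, a rotation vector about the tool's x, y, z in degrees. In form: [[[x, y, z], [ax, ay, az]], ...]. A call has 1 to 12 rows; each row shifts and turns the commanded pose from where the row before left it, along the tool's axes as they then stand; what a row does not reach is not made up. A row lasts 1/10 s, in which the tool goes at most 50 mm and 8.59 degrees, less where a joint would pass 70% of its speed; a pose out of reach is approached as far as the arm can. A call with a gripper value outside its range is refused whole. "claw" is the finger opening in cm, from 0 to 8.54, set as the call begins (left out, the last holds). The fingers move at their own pace and stop on an object; the grip force is fixed at half the most. Time passes only in rows, so rows that do not move let the fingers close. It gives the time, the measured TCP pose, the force, the opening and the grip force at its end, in the units of the state.
- arm.read_state(): the state, without advancing time (a new reading comes with each control period).
- get_image(name): name is "side" or "top"; returns a dict with "img" (400x640x3 uint8, red, green, blue), "fx", "fy", "cx", "cy" (pixels), "D" ([k1, k2, p1, p2, k3] as OpenCV has them; the pictures are not rectified), "eye" and "orientation" of the camera in the world. Camera axes: x right, y down, z forward; pixel columns grow to the right and rows downward; lengths in mm; the calibration is good to about 2 mm. A picture is of the moment at which its call begins. There is no depth.
- arm.job_done(): hands the job in; it is judged then, once.
The state is a dict: "clock": time; "joints": joint angles; "joint_vel": joint speeds; "joint_efforts": joint torques, N m; "position": TCP position; "ee_rot": TCP orientation; "contact_force": force on the tool from outside, world axes, zero at the start; "wrist_torque": the same for the moment, N m; "gripper_width": finger opening in mm; "grasp_force": force on a finger pad.
Only numpy, scipy, OpenCV 4.12 (cv2) and the standard library are available. Lean on these libraries where they do the work, as an engineer would, in place of code of your own. Each camera call takes 0.05 s, during which the arm holds its last target. There are 200 camera calls.

### The job

The bare U-shaped shackle of a bicycle lock lies flat on the bench. First stand it up on its two ends, bend uppermost, leaning against the outside of the low green crate's front (the long side facing the robot), and let go; then take it up again and hang it by its bend over the horizontal steel bar between the bar's two posts, one leg down on each side of the bar. Leave the two bottles and the two lids where they are.

Things in the scene. Friction and masses are not known exactly. Their poses are not given: they have to be found in the camera images.
- shackle: U-shaped bike-lock shackle, black with bare steel ends, 0.5 kg: 160 long (x) by 130 wide (y), bar 22 wide in the U's plane, 18 thick (z 0 to 18). Origin: centre of its underside as it lies. +x is the bend end. Legs: x -80 (free ends) to +43, centred at y +54 and -54. Bend: straight middle along y, 56 long, from x 58 (inside) to x 80 (outside), 45-degree corners to the legs.
- shackle_bend (a point): point on the inside face of the middle of the shackle's bend, mid-thickness: (58, 0, 9) mm in the shackle's frame; this face rests on the bar when hung
- shackle_feet (a point): point midway between the shackle's two free ends, mid-thickness: (-80, 0, 9) mm in the shackle's frame
- crate: low open green crate fixed on the bench, 160 deep (x), 180 long (y), 80 high, walls 8 thick, glass jars inside up to 73 high. Origin: centre of its underside. Front: the upright face at x=-80, facing the robot; +x points away from the robot
- crate_rim (a point): middle of the top outer edge of the crate's front: (-80, 0, 80) mm in the crate's frame
- rail: fixed storage bar: round level steel bar 16 in diameter, 200 long along y, its top 160 above the bench, on two 16 mm square posts at y +92 and -92 that do not rise above it; each post has a foot plate 110 (x) by 30 (y), 6 thick. Origin: on the bench under the bar's middle
- rail_top (a point): top of the bar at its middle: (0, 0, 160) mm in the rail's frame
- beer_bottle: bystander: brown glass bottle, 62 diameter, 200 high, standing. Origin: centre of its underside
- ketchup: bystander: squeezed red plastic ketchup bottle with white snap cap, 64 diameter, 172 high, standing. Origin: centre of its underside
- tin_lid: bystander: flat tin lid 100 diameter, 9 high, lying on the bench. Origin: centre of its underside
- jam_lid: bystander: metal jam jar lid 72 diameter, 14 high, lying on the bench. Origin: centre of its underside
Things that resemble listed ones, but are neither listed nor needed, are in the scene too. Of the things shaped like the shackle, the black one is meant.

How it is judged:
By the outcome, as a careful person would: the job done as asked, in the order asked, and still so for the second after the job is handed in, with the robot touching nothing.
It also fails if it takes over 72 s, if anything falls off the work surface, if the arm or the gripper's body presses on something with over 40 N, if the wrist force passes 120 N, or if a joint passes its speed limit or range.

## Working session

There is one attempt and no reset: what is moved stays moved. The work goes in short steps, Python scripts to look and compute and a tool call to move; the robot and the scene stay as the last step left them, time stands still between calls to the robot, and variables do not carry over. Pictures are saved under pics/ and viewed, at most 10 in all, crops included, and the job is handed in when it is done.

Besides the shell and the picture viewer there is one more tool, called after ">>>" as name(argument=value, ...), one argument or row to a line, values as JSON. drive_tool: Moves the arm, as the interface text tells. Its arguments: {"type":"object","properties":{"deltas":{"type":"array"},"claw":{"type":"number"}},"required":["deltas"]}

```bash
mkdir -p pics; ls
python3 - <<'E'
from bench import arm,get_image
import cv2,json
for n in("side","top"):
    d=get_image(n); cv2.imwrite(f"pics/{n}0.png",d["img"][:,:,::-1])
    print(n,{k:v for k,v in d.items() if k!="img"})
print(arm.read_state())
E
```

```text
pics
side {'fx': 487.63891127944106, 'fy': 487.63891127944106, 'cx': 315.5909703536628, 'cy': 205.6730599314755, 'D': array([-0.03775068,  0.        ,  0.        ,  0.        ,  0.        ]), 'eye': array([  442.11236394, -1367.54430111,  1422.07814527]), 'orientation': array([ 0.92438674, -0.00579331,  0.00712474, -0.38134607])}
top {'fx': 364.9287190342004, 'fy': 364.9287190342004, 'cx': 326.0308961728826, 'cy': 197.96521928673013, 'D': array([-0.00020218,  0.        ,  0.        ,  0.        ,  0.        ]), 'eye': array([ 328.94226608, -106.1530299 , 1295.30451618]), 'orientation': array([-0.70039316,  0.71037436, -0.04628138,  0.05172738])}
{'clock': 0.1, 'joints': array([ 1.38463116e+00,  3.85511684e-01,  6.77934508e-03, -4.25973921e-04,
       -1.19399160e+00, -2.58626423e-01]), 'joint_vel': array([-0.00014947, -0.00289326,  0.00174036,  0.00199023,  0.00057178,
        0.00077144]), 'joint_efforts': array([-5.66149756e-04, -3.93321025e+01,  1.88928473e+01,  4.19796824e+00,
       -2.63265581e-03,  5.31983673e-06]), 'position': array([268.66855263, 563.74343226, 230.31956854]), 'ee_rot': array([ 9.75354013e-01, -2.20643563e-01, -1.62927729e-04,  9.70343043e-04]), 'contact_force': array([ 0.20838163, -0.2407724 ,  0.22279087]), 'wrist_torque': array([ 0.05021115,  0.00513435, -0.0084421 ]), 'grasp_force': 0.0, 'gripper_width': 85.53238613681954}
```

View pics/side0.png

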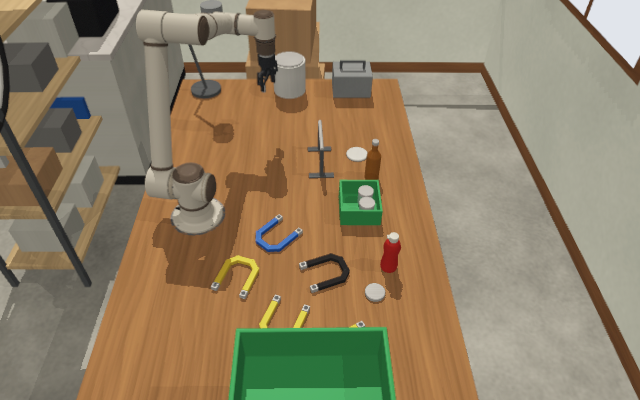

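View pics/top0.png

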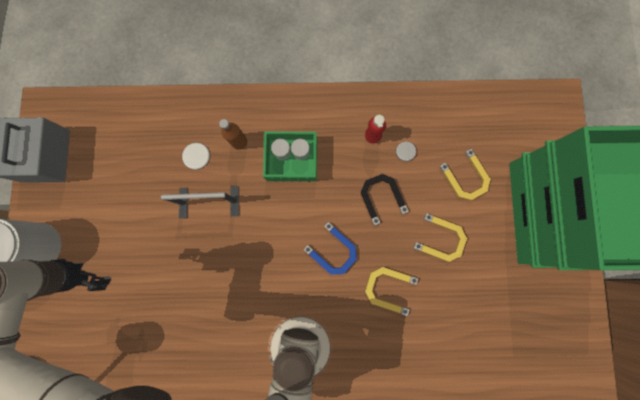

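Side view: black shackle has its bend at about (345,268) and its ends at (303,265) and (314,289). The low crate is at (360,203) and the rail at (320,150). Top view: shackle bend at (380,180), ends at (376,221) and (405,210), crate at (290,155), rail from (163,197) to (238,195).

```bash
cat > h.py <<'E'
import numpy as np,cv2
from scipy.spatial.transform import Rotation as R
from bench import arm,get_image
class Cam:
    def __init__(s,n):
        d=get_image(n); s.img=d["img"]; s.K=np.array([[d["fx"],0,d["cx"]],[0,d["fy"],d["cy"]],[0,0,1]]); s.D=np.array(d["D"]); s.eye=np.array(d["eye"]); s.R=R.from_quat(d["orientation"]).as_matrix()
        s.hsv=cv2.cvtColor(s.img,cv2.COLOR_RGB2HSV)
    def ray(s,uv):
        p=cv2.undistortPoints(np.array(uv,float).reshape(-1,1,2),s.K,s.D)[:,0]
        return np.c_[p,np.ones(len(p))]@s.R.T
    def plane(s,uv,z):
        r=s.ray(uv); return s.eye+r*((z-s.eye[2])/r[:,2])[:,None]
    def proj(s,P):
        return cv2.projectPoints((np.atleast_2d(P)-s.eye)@s.R,np.zeros(3),np.zeros(3),s.K,s.D)[0][:,0]
def tri(c1,u1,c2,u2):
    a,b=c1.ray([u1])[0],c2.ray([u2])[0]
    k=np.linalg.lstsq(np.c_[a,-b],c2.eye-c1.eye,rcond=None)[0]
    p,q=c1.eye+k[0]*a,c2.eye+k[1]*b
    return (p+q)/2,np.linalg.norm(p-q)
def biggest(m):
    n,l,st,_=cv2.connectedComponentsWithStats(m.astype(np.uint8)); return l==1+np.argmax(st[1:,4])
def roi(m,x0,x1,y0,y1):
    o=np.zeros_like(m); o[y0:y1,x0:x1]=m[y0:y1,x0:x1]; return o
E
python3 - <<'E'
from h import *
t=Cam("top");s=Cam("side")
# shackle
for c,b in((t,(355,412,168,228)),(s,(296,355,250,296))):
    m=roi((c.hsv[...,2]<60)|((c.hsv[...,1]<60)&(c.hsv[...,2]>90)),*b); m=biggest(m)
    y,x=np.nonzero(m); P=c.plane(np.c_[x,y],18)[:,:2]
    r=cv2.minAreaRect(P.astype(np.float32)); print("shackle",m.sum(),r,cv2.boxPoints(r).round().tolist(), P.mean(0))
    st=roi((c.hsv[...,1]<70)&(c.hsv[...,2]>110),*b); n,l,q,ce=cv2.connectedComponentsWithStats(st.astype(np.uint8))
    for i in range(1,n):
        if q[i,4]>3: print("steel",q[i,4],c.plane([ce[i]],18)[0].round())
# crate green
for c,b in((t,(255,325,125,190)),(s,(330,390,172,232))):
    m=biggest(roi((c.hsv[...,0]>45)&(c.hsv[...,0]<85)&(c.hsv[...,1]>100),*b)); y,x=np.nonzero(m)
    print("crate",[(int(a),int(d)) for a,d in cv2.boxPoints(cv2.minAreaRect(np.c_[x,y].astype(np.float32)))])
a=cv2.resize(t.img[120:230,155:415],None,fx=3,fy=3,interpolation=cv2.INTER_CUBIC)
b=cv2.resize(s.img[115:235,290:400],None,fx=5,fy=4.9,interpolation=cv2.INTER_CUBIC)
cv2.imwrite("pics/ta.png",a[:,:,::-1]);cv2.imwrite("pics/sb.png",b[:,:,::-1])
E
```

```text
shackle 580 ((505.4105224609375, -296.34222412109375), (157.36505126953125, 131.31814575195312), 20.86213493347168) [[409.0, -263.0], [455.0, -386.0], [602.0, -330.0], [556.0, -207.0]] [ 513.74552619 -294.26623996]
steel 45 [ 463. -370.   18.]
steel 44 [ 425. -269.   18.]
shackle 596 ((507.2803955078125, -300.5179138183594), (160.35520935058594, 137.2977294921875), 20.43272590637207) [[408.0, -264.0], [456.0, -393.0], [606.0, -337.0], [558.0, -208.0]] [ 513.11600969 -301.70905393]
steel 47 [ 425. -275.   18.]
steel 49 [ 463. -375.   18.]
crate [(263, 132), (316, 132), (316, 180), (263, 180)]
crate [(339, 224), (339, 180), (382, 180), (382, 224)]
```

View pics/ta.png

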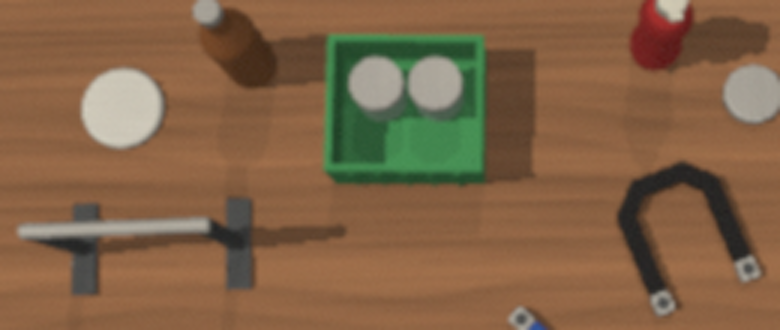

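View pics/sb.png

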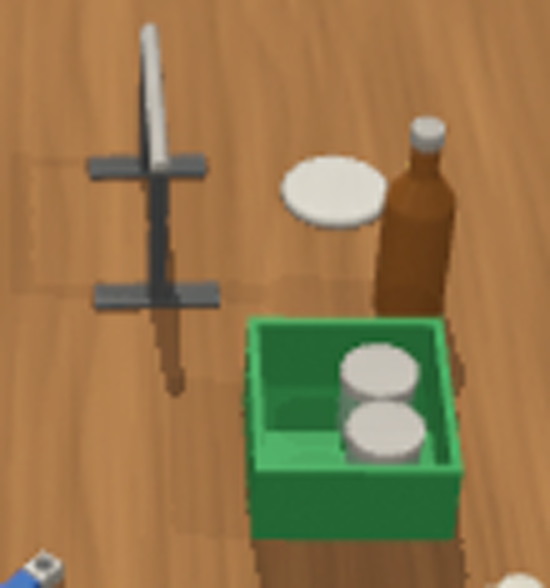

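Top crop (3x, offset 155,120): crate rim corners at about (327,36), (484,36), (484,172), (325,172); bar from (18,232) to (210,225). Side crop (5x by 4.9, offset 290,115): rim corners (247,320), (442,320), (461,470), (250,472); bar from (148,28) to (160,165).

Run:
```python
from h import *
t=Cam("top");s=Cam("side")
T=lambda p:((p[0]+.5)/3-.5+155,(p[1]+.5)/3-.5+120)
S=lambda p:((p[0]+.5)/5-.5+290,(p[1]+.5)/4.9-.5+115)
for n,a,b,z in (("BL",(327,36),(442,320),80),("BR",(484,36),(461,470),80),("FR",(484,172),(250,472),80),("FL",(325,172),(247,320),80),("bar L",(18,232),(148,28),152),("bar R",(210,225),(160,165),152),("tinlid",(122,107),(333,190),9),):
    p,e=tri(t,T(a),s,S(b)); print(n,p.round(1),round(e,1),t.plane([T(a)],z)[0].round(1),s.plane([S(b)],z)[0].round(1))
# foot plates corners at z=6
for q in ((75,205),(98,205),(98,293),(74,293),(228,198),(252,198),(252,288),(230,288)): print("plate t",t.plane([T(q)],6)[0].round())
for q in ((88,158),(207,157),(207,178),(90,179),(94,285),(219,284),(219,306),(95,307)): print("plate s",s.plane([S(q)],6)[0].round())
```

```text
BL [733.8 114.6  79.3] 0.9 [733.2 114.4  80. ] [734.1 114.1  80. ]
BR [728.7 -66.6  85.1] 0.5 [730.2 -66.4  80. ] [730.1 -61.5  80. ]
FR [568.6 -65.2  83.4] 3.4 [571.  -64.9  80. ] [567.2 -62.4  80. ]
FL [573.8 115.1  79.9] 0.1 [573.7 115.1  80. ] [573.8 115.   80. ]
bar L [498.5 424.7 156.7] 0.6 [499.5 426.9 152. ] [498.4 431.2 152. ]
bar R [503.1 220.9 160.7] 1.0 [503.9 223.3 152. ] [504.1 232.  152. ]
tinlid [670.2 374.4   9.3] 3.0 [671.8 374.8   9. ] [668.8 374.    9. ]
plate t [553. 428.   6.]
plate t [553. 400.   6.]
plate t [447. 396.   6.]
plate t [447. 425.   6.]
plate t [559. 245.   6.]
plate t [558. 216.   6.]
plate t [450. 214.   6.]
plate t [451. 240.   6.]
plate s [444. 427.   6.]
plate s [555. 428.   6.]
plate s [554. 396.   6.]
plate s [446. 395.   6.]
plate s [449. 244.   6.]
plate s [559. 245.   6.]
plate s [558. 215.   6.]
plate s [450. 215.   6.]
```

```bash
cat >> h.py <<'E'
from scipy.linalg import logm,expm
def Rt(yaw,tilt,flip=0):
    """tool y = horizontal axis at yaw+90 deg; tilt deg forward (+): z leans toward the yaw direction"""
    y=np.radians(yaw); t=np.radians(tilt); f=np.array([np.cos(y),np.sin(y),0]); Y=np.array([-np.sin(y),np.cos(y),0])
    z=np.sin(t)*f-np.cos(t)*np.array([0,0,1.]); return np.c_[np.cross(Y,z),Y,z]
def H(Rm,p): T=np.eye(4); T[:3,:3]=Rm; T[:3,3]=p; return T
def cur():
    s=arm.read_state(); return H(R.from_quat(s["ee_rot"]).as_matrix(),s["position"]),s
def plan(T0,T1,k=None,name=""):
    d=np.linalg.inv(T0)@T1; w=R.from_matrix(d[:3,:3]).as_rotvec(degrees=True); p=d[:3,3]/10
    n=k or int(max(np.ceil(np.linalg.norm(p)/4.0),np.ceil(np.linalg.norm(w)/8),1))
    r=np.real(expm(logm(d)/n)); print(name,"n",n,"row",r[:3,3].__truediv__(10).round(3).tolist(),R.from_matrix(r[:3,:3]).as_rotvec(degrees=True).round(2).tolist(),"tot",p.round(2),w.round(1)); return T1
E
python3 - <<'E'
from h import *
T,s=cur(); plan(T,H(Rt(0,50),[430,79,250]),14)
E
```

```text
n 14 row [4.361, -2.076, -1.486] [4.72, -1.07, 10.11] tot [35.42 36.85 -1.88] [ 66.  -15.  141.6]
```

```bash
cat >> h.py <<'E'
from scipy.spatial.transform import Slerp
def lin(T0,T1,n=None,name=""):
    w=np.degrees(np.linalg.norm(R.from_matrix(T0[:3,:3].T@T1[:3,:3]).as_rotvec())); p=np.linalg.norm(T1[:3,3]-T0[:3,3])
    n=n or int(max(np.ceil(p/40),np.ceil(w/8),1)); S=Slerp([0,1],R.from_matrix([T0[:3,:3],T1[:3,:3]])); C=T0.copy(); rows=[]
    for i in range(1,n+1):
        G=H(S(i/n).as_matrix(),T0[:3,3]+(T1[:3,3]-T0[:3,3])*i/n); d=np.linalg.inv(C)@G
        a=np.round(d[:3,3]/10,1 if p>100 else 2); b=np.round(R.from_matrix(d[:3,:3]).as_rotvec(degrees=True),1)
        rows.append([a.tolist(),b.tolist()]); C=C@H(R.from_rotvec(b,degrees=True).as_matrix(),a*10)
    print(name,n,str(rows).replace(" ","")); return C
E
python3 - <<'E'
from h import *
T,s=cur(); C=lin(T,H(Rt(0,0),[430,79,280]),22); lin(C,H(Rt(0,50),[430,79,250]))
E
```

```text
22 [[[1.6,1.7,-0.2],[0.0,-0.0,7.0]],[[1.8,1.4,-0.2],[0.0,-0.0,7.0]],[[2.0,1.3,-0.3],[-0.0,-0.0,7.1]],[[2.1,1.0,-0.2],[-0.0,-0.0,7.0]],[[2.2,0.7,-0.2],[-0.0,-0.0,7.0]],[[2.3,0.4,-0.2],[-0.0,-0.0,7.0]],[[2.3,0.2,-0.3],[-0.0,-0.0,7.1]],[[2.3,-0.1,-0.2],[-0.0,-0.0,7.0]],[[2.3,-0.4,-0.2],[-0.0,-0.0,7.0]],[[2.2,-0.7,-0.2],[-0.0,-0.0,7.0]],[[2.1,-1.0,-0.2],[-0.0,-0.0,7.1]],[[2.0,-1.2,-0.3],[-0.0,-0.0,7.0]],[[1.8,-1.4,-0.2],[-0.0,-0.0,7.0]],[[1.7,-1.7,-0.2],[-0.0,-0.0,7.0]],[[1.4,-1.8,-0.2],[-0.0,-0.0,7.0]],[[1.2,-2.0,-0.2],[-0.0,-0.0,7.1]],[[0.9,-2.1,-0.3],[-0.0,-0.0,7.0]],[[0.7,-2.2,-0.2],[-0.0,-0.0,7.0]],[[0.4,-2.3,-0.2],[-0.0,-0.0,7.0]],[[0.1,-2.4,-0.2],[-0.0,-0.0,7.1]],[[-0.2,-2.3,-0.3],[-0.0,-0.0,7.0]],[[-0.4,-2.3,-0.2],[-0.0,-0.0,7.0]]]
 7 [[[-0.0,0.01,0.43],[-0.0,-7.1,0.0]],[[0.05,0.0,0.43],[-0.0,-7.2,0.0]],[[0.1,0.01,0.42],[-0.0,-7.1,0.0]],[[0.16,0.01,0.4],[-0.0,-7.2,0.0]],[[0.2,0.0,0.39],[-0.0,-7.1,0.0]],[[0.25,0.01,0.35],[-0.0,-7.2,0.0]],[[0.29,0.01,0.32],[-0.0,-7.1,0.0]]]
```

>>> drive_tool(
  deltas=[
    [[1.6, 1.7, -0.2], [0, 0, 7]],
    [[1.8, 1.4, -0.2], [0, 0, 7]],
    [[2.0, 1.3, -0.3], [0, 0, 7]],
    [[2.1, 1.0, -0.2], [0, 0, 7]],
    [[2.2, 0.7, -0.2], [0, 0, 7]],
    [[2.3, 0.4, -0.2], [0, 0, 7]],
    [[2.3, 0.2, -0.3], [0, 0, 7]],
    [[2.3, -0.1, -0.2], [0, 0, 7]],
    [[2.3, -0.4, -0.2], [0, 0, 7]],
    [[2.2, -0.7, -0.2], [0, 0, 7]],
    [[2.1, -1.0, -0.2], [0, 0, 7]],
    [[2.0, -1.2, -0.3], [0, 0, 7]],
  ],
)

```text
clock: 1.5
position: [357.8, 298.9, 258.4]
ee_rot: [-0.575, 0.818, 0.0, -0.0]
contact_force: [-0.3, 0.0, 0.4]
gripper_width: 85.5
grasp_force: 0.0
```

>>> drive_tool(
  deltas=[
    [[1.8, -1.4, -0.2], [0, 0, 7]],
    [[1.7, -1.7, -0.2], [0, 0, 7]],
    [[1.4, -1.8, -0.2], [0, 0, 7]],
    [[1.2, -2.0, -0.2], [0, 0, 7]],
    [[0.9, -2.1, -0.3], [0, 0, 7]],
    [[0.7, -2.2, -0.2], [0, 0, 7]],
    [[0.4, -2.3, -0.2], [0, 0, 7]],
    [[0.1, -2.4, -0.2], [0, 0, 7]],
    [[-0.2, -2.3, -0.3], [0, 0, 7]],
    [[-0.4, -2.3, -0.2], [0, 0, 7]],
  ],
)

```text
clock: 2.5
position: [432.1, 78.4, 280.6]
ee_rot: [-0.002, 1.0, 0.0, 0.0]
contact_force: [0.4, -0.5, -0.5]
gripper_width: 85.6
grasp_force: 0.0
```

>>> drive_tool(
  deltas=[
    [[0, 0, 0.43], [0, -7, 0]],
    [[0.05, 0, 0.43], [0, -7, 0]],
    [[0.1, 0, 0.42], [0, -7, 0]],
    [[0.16, 0, 0.4], [0, -7, 0]],
    [[0.2, 0, 0.4], [0, -7, 0]],
    [[0.25, 0, 0.35], [0, -7, 0]],
    [[0.3, 0, 0.3], [0, -7, 0]],
  ],
)

```text
clock: 3.2
position: [439.6, 58.3, 293.0]
ee_rot: [-0.009, 0.933, -0.002, 0.359]
contact_force: [-4.6, -11.4, -14.5]
gripper_width: 85.6
grasp_force: 0.0
```

Run:
```python
from h import *
T,s=cur(); print(T.round(3)); print(s["joints"],s["clock"])
```

```text
[[-7.41000e-01 -1.60000e-02  6.71000e-01  4.39645e+02]
 [-1.80000e-02  1.00000e+00  4.00000e-03  5.82850e+01]
 [-6.71000e-01 -1.00000e-02 -7.42000e-01  2.93002e+02]
 [ 0.00000e+00  0.00000e+00  0.00000e+00  1.00000e+00]]
[ 0.46725913 -0.29956047 -1.06976297  1.20575994 -0.32559209 -3.09749561] 3.2
```

>>> drive_tool(
  deltas=[
    [[0, 0, -0.5], [0, 5, 0]],
    [[0, 0, -0.5], [0, 7, 0]],
    [[0, 0, 0], [0, 7, 0]],
    [[0, 0, 0], [0, 7, 0]],
    [[0, 0, 0], [0, 7, 0]],
    [[0, 0, 0], [0, 7, 0]],
    [[0, 0, 0], [0, 2, 0]],
    [[0, 0, 0], [0, 0, 0]],
  ],
)

```text
clock: 4.0
position: [447.0, 47.6, 305.6]
ee_rot: [0.005, 0.998, -0.009, 0.064]
contact_force: [0.4, 0.1, -0.0]
gripper_width: 85.5
grasp_force: 0.0
```

Run:
```python
from h import *
T,s=cur(); print(T.round(3)); print(s["joints"],s["clock"])
```

```text
[[-9.92000e-01  1.20000e-02  1.27000e-01  4.46978e+02]
 [ 1.00000e-02  1.00000e+00 -1.90000e-02  4.76270e+01]
 [-1.27000e-01 -1.80000e-02 -9.92000e-01  3.05598e+02]
 [ 0.00000e+00  0.00000e+00  0.00000e+00  1.00000e+00]]
[ 0.52567797 -0.04007096 -0.37231414  0.0885791  -1.13940376 -2.14052122] 4.0
```

```bash
cat > kin.py <<'E'
import numpy as np
from scipy.optimize import least_squares
from scipy.spatial.transform import Rotation as R
A=lambda a,t:R.from_euler(a,t).as_matrix()
s4=1;s6=-1
def fk(q,P):
    r0,d,h0,L1,e,L2,Lt=P
    B=A('z',q[0]); F=B@A('y',q[1]-q[2])@A('x',s4*q[3]); W=F@A('y',-q[4])
    p=B@(np.array([r0,d,h0])+A('y',q[1])@[0,0,L1])+F@[L2,0,0]+B@A('y',q[1]-q[2])@[0,0,e]+W@[Lt,0,0]
    # tool: z along W x; at q6=0 tool y = -(radial) when down
    Z=np.array([[0,0,1],[0,1,0],[-1,0,0.]])  # columns x,y,z of tool in W : z=+x
    return W@Z@A('z',np.pi/2+q[5]*-s6),p
E
python3 - <<'E'
from kin import *; import kin
D=[([1.38463,.38551,.00678,-.000426,-1.19399,-.258626],[268.67,563.74,230.32],[9.75354013e-01,-2.20643563e-01,-1.62927729e-04,9.70343043e-04]),
([0.46725913,-0.29956047,-1.06976297,1.20575994,-0.32559209,-3.09749561],[439.645,58.285,293.0],[-0.009,0.933,-0.002,0.359]),
([0.52567797,-0.04007096,-0.37231414,0.0885791,-1.13940376,-2.14052122],[446.98,47.63,305.6],[0.005,0.998,-0.009,0.064])]
for s4 in(1,-1):
  for s6 in(1,-1):
    kin.s4=s4;kin.s6=s6
    f=lambda P:np.concatenate([fk(q,P)[1]-p for q,p,_ in D]+[(P-np.array([0,-160,300,400,0,400,200]))*1e-3])
    r=least_squares(f,[0,-160,300,400,0,400,200.]); print(s4,s6,r.x.round(1),f(r.x)[:9].round(1))
    for q,p,o in D: print(np.degrees((R.from_matrix(fk(q,r.x)[0]).inv()*R.from_quat(o)).as_rotvec()).round(1))
E
```

```text
1 1 [ 458.9 -175.8 -277.6  481.6  159.8  -99.1  101.7] [ 16.4   0.   21.7  -1.    0.2  -2.2  -9.8  12.3 -19.5]
[-1.0e-01  0.0e+00 -1.8e+02]
[35.6  1.6 42.6]
[  7.7  11.8 175.1]
1 -1 [ 458.9 -175.8 -277.6  481.6  159.8  -99.1  101.7] [ 16.4   0.   21.7  -1.    0.2  -2.2  -9.8  12.3 -19.5]
[-1.000e-01  0.000e+00 -1.503e+02]
[35.5  0.1 37.7]
[ 9.7 -0.1 60.8]
-1 1 [ 580.4 -167.3 -485.7  438.2  229.3 -239.5  -34.9] [  8.2   2.3  26.6   4.1 -10.2  -2.7 -11.8  14.6 -23.9]
[ -0.  -0. 180.]
[ 1.0e-01 -1.0e-01 -1.8e+02]
[ 1.000e-01 -1.000e-01  1.799e+02]
-1 -1 [ 580.4 -167.3 -485.7  438.2  229.3 -239.5  -34.9] [  8.2   2.3  26.6   4.1 -10.2  -2.7 -11.8  14.6 -23.9]
[   0.     0.  -150.4]
[-1.00e-01  1.00e-01  1.75e+02]
[-0.  -0.1 65.2]
```

Run:
```python
from h import *
T,s=cur(); C=lin(T,H(Rt(10,-25)@R.from_euler('x',20,degrees=True).as_matrix(),[480,-60,280]),6); C=lin(C,H(Rt(20.7,20)@R.from_euler('x',-15,degrees=True).as_matrix(),[511,-220,230]),8);C=lin(C,H(Rt(20.7,0),[511,-238,150]),4)
```

```text
6 [[[-0.5,-1.8,0.5],[3.3,5.0,-2.7]],[[-0.5,-1.7,0.6],[3.4,5.0,-2.7]],[[-0.4,-1.8,0.7],[3.3,4.9,-2.8]],[[-0.4,-1.7,0.7],[3.4,5.0,-2.7]],[[-0.4,-1.8,0.8],[3.3,5.0,-2.7]],[[-0.4,-1.6,0.8],[3.4,5.0,-2.8]]]
 8 [[[-0.3,-1.7,1.2],[-4.1,-5.7,-1.1]],[[-0.1,-1.8,1.1],[-4.1,-5.8,-1.2]],[[-0.0,-1.9,1.0],[-4.0,-5.7,-1.1]],[[0.1,-2.0,0.9],[-4.1,-5.8,-1.2]],[[0.2,-2.0,0.6],[-4.1,-5.7,-1.1]],[[0.4,-2.1,0.6],[-4.0,-5.8,-1.1]],[[0.4,-2.0,0.3],[-4.1,-5.7,-1.2]],[[0.5,-2.1,0.1],[-4.1,-5.8,-1.1]]]
 4 [[[0.83,-0.88,1.66],[3.7,5.0,0.7]],[[0.67,-0.78,1.78],[3.7,4.9,0.6]],[[0.51,-0.66,1.87],[3.7,5.0,0.7]],[[0.33,-0.55,1.95],[3.8,5.0,0.6]]]
```

>>> drive_tool(
  deltas=[
    [[-0.5, -1.8, 0.5], [3.3, 5, -2.7]],
    [[-0.5, -1.7, 0.6], [3.4, 5, -2.7]],
    [[-0.4, -1.8, 0.7], [3.3, 5, -2.7]],
    [[-0.4, -1.7, 0.7], [3.4, 5, -2.7]],
    [[-0.4, -1.8, 0.8], [3.3, 5, -2.7]],
    [[-0.4, -1.6, 0.8], [3.4, 5, -2.7]],
  ],
)

```text
clock: 4.6
position: [478.1, -60.8, 280.4]
ee_rot: [-0.121, 0.954, -0.189, -0.199]
contact_force: [-0.5, -0.0, -0.1]
gripper_width: 85.2
grasp_force: 0.0
```

```bash
cat > rec.py <<'E'
from bench import arm
import json
s=arm.read_state(); open("st.jsonl","a").write(json.dumps([list(map(float,s[k])) for k in("joints","position","ee_rot")])+"\n"); print(s["clock"])
E
python3 rec.py
```

```text
4.6
```

>>> drive_tool(
  deltas=[
    [[-0.3, -1.7, 1.2], [-4.1, -5.7, -1.1]],
    [[-0.1, -1.8, 1.1], [-4.1, -5.8, -1.2]],
    [[0, -1.9, 1.0], [-4, -5.7, -1.1]],
    [[0.1, -2.0, 0.9], [-4.1, -5.8, -1.2]],
    [[0.2, -2.0, 0.6], [-4.1, -5.7, -1.1]],
    [[0.4, -2.1, 0.6], [-4, -5.8, -1.1]],
    [[0.4, -2.0, 0.3], [-4.1, -5.7, -1.2]],
    [[0.5, -2.1, 0.1], [-4.1, -5.8, -1.1]],
  ],
)

```text
clock: 5.4
position: [508.7, -220.6, 231.4]
ee_rot: [-0.198, 0.956, 0.157, 0.149]
contact_force: [0.8, -0.1, -0.4]
gripper_width: 85.5
grasp_force: 0.0
```

```bash
python3 rec.py
```

```text
5.4
```

>>> drive_tool(
  deltas=[
    [[0.83, -0.88, 1.66], [3.7, 5, 0.7]],
    [[0.67, -0.78, 1.78], [3.7, 5, 0.6]],
    [[0.5, -0.66, 1.87], [3.7, 5, 0.7]],
    [[0.33, -0.55, 1.95], [3.8, 5, 0.6]],
    [[0, 0, 0], [0, 0, 0]],
  ],
)

```text
clock: 5.9
position: [506.8, -236.3, 147.0]
ee_rot: [-0.181, 0.984, -0.0, -0.005]
contact_force: [-1.0, -0.0, -0.7]
gripper_width: 85.2
grasp_force: 0.0
```

```bash
python3 rec.py; sed -i 's/np.pi\/2+q\[5\]\*-s6/-np.pi\/2+q[5]*-s6/; s/^s4=1;s6=-1/s4=-1;s6=1/' kin.py
cat >> kin.py <<'E'
D=[([1.38463,.38551,.00678,-.000426,-1.19399,-.258626],[268.67,563.74,230.32],[9.75354013e-01,-2.20643563e-01,-1.62927729e-04,9.70343043e-04]),
([0.46725913,-0.29956047,-1.06976297,1.20575994,-0.32559209,-3.09749561],[439.645,58.285,293.0],[-0.009,0.933,-0.002,0.359]),
([0.52567797,-0.04007096,-0.37231414,0.0885791,-1.13940376,-2.14052122],[446.98,47.63,305.6],[0.005,0.998,-0.009,0.064])]
import json
D+=[json.loads(l) for l in open("st.jsonl")]
def fk2(q,P):
    r0,d,h0,L1,e,L2,Lt,ty,tz,phi,g=P
    B=A('z',q[0]+phi); E=B@A('y',q[1]-q[2]); F=E@A('x',s4*q[3]); W=F@A('y',-q[4])
    p=B@(np.array([r0,d,h0])+A('y',q[1])@[0,0,L1])+E@[L2,0,e]+F@[0,0,0]+W@[Lt,ty,tz]+F@[0,0,g]
    return fk(q,[0]*7)[0],p
E
python3 - <<'E'
from kin import *
x0=np.array([0,-160,300,400,0,400,200,0,0,0,0.])
f=lambda P:np.concatenate([fk2(q,P)[1]-p for q,p,_ in D]+[(P-x0)*2e-3])
r=least_squares(f,x0); print(r.x.round(2),f(r.x)[:-11].reshape(-1,3).round(1))
for q,p,o in D: print(np.degrees((R.from_matrix(fk(q,[0]*7)[0]).inv()*R.from_quat(o)).as_rotvec()).round(1),np.round(q,2))
E
```

```text
5.9
[ 0.0000e+00 -1.0000e-02  1.6062e+02  5.6488e+02 -1.0000e-02  4.2180e+02
  2.9770e+02 -1.5980e+02  0.0000e+00  0.0000e+00  0.0000e+00] [[-0.  0.  0.]
 [ 0.  0. -0.]
 [ 0. -0. -0.]
 [-0.  0. -0.]
 [-0. -0.  0.]
 [-0.  0.  0.]]
[-0.  0. -0.] [ 1.38  0.39  0.01 -0.   -1.19 -0.26]
[0.1 0.  0. ] [ 0.47 -0.3  -1.07  1.21 -0.33 -3.1 ]
[-0.  -0.  -0.1] [ 0.53 -0.04 -0.37  0.09 -1.14 -2.14]
[ 0. -0. -0.] [ 0.37  0.31 -0.2   0.26 -1.57 -1.76]
[ 0. -0. -0.] [-0.37  0.28 -0.05 -0.46 -1.2  -0.63]
[ 0.  0. -0.] [-0.14  0.35 -0.27  0.01 -0.96 -1.07]
```

```bash
cat >> kin.py <<'E'
PP=np.array([0,0,160.62,564.88,0,421.8,297.7,-159.8,0,0,0])
LO=np.array([-3.14,-1.21,-1.07,-3.16,-2.99,-3.1]);HI=np.array([3.14,2.06,1.41,2.05,-.16,3.1])
def ik(Rm,p,seeds=None,n=12,rng=np.random.default_rng(0)):
    def f(q):
        r,x=fk2(q,PP); return np.r_[(x-p)/100,(R.from_matrix(r.T@Rm)).as_rotvec()]
    out=[]
    for s in (seeds if seeds is not None else rng.uniform(LO,HI,(n,6))):
        r=least_squares(f,np.clip(s,LO+1e-3,HI-1e-3),bounds=(LO,HI))
        if np.linalg.norm(r.fun)<5e-3 and not any(np.abs(r.x-o).max()<.05 for o in out): out.append(r.x)
    return out
E
python3 - <<'E'
from kin import *; from h import Rt
for y in(79,-29):
  for tilt in(78,70,60,50,40,30,-40,-60,-75,-90):
    Rm=Rt(0,tilt); g=np.array([556,y,105]); s=ik(Rm,g+14*Rm[:,2],n=25)
    print(y,tilt,[q.round(2).tolist() for q in s])
E
```

```text
79 78 [[-0.28, 0.79, -1.05, -2.86, -1.62, 1.65]]
79 70 [[-0.27, 0.62, -1.02, -2.87, -1.29, 1.59]]
79 60 [[-0.25, 0.45, -0.93, -2.86, -0.86, 1.51]]
79 50 [[-0.21, 0.34, -0.79, -2.76, -0.44, 1.36]]
79 40 []
79 30 []
79 -40 [[0.32, 0.75, 0.19, -0.2, -1.68, -1.84]]
79 -60 [[0.29, 0.92, 0.39, -0.28, -2.05, -1.85]]
79 -75 [[0.28, 1.04, 0.5, -0.36, -2.29, -1.89]]
79 -90 [[0.26, 1.15, 0.58, -0.46, -2.52, -1.96]]
-29 78 [[-0.6, 0.76, -0.94, -2.55, -1.47, 1.64]]
-29 70 [[-0.57, 0.59, -0.9, -2.55, -1.16, 1.53]]
-29 60 [[-0.51, 0.42, -0.79, -2.47, -0.75, 1.32]]
-29 50 [[-0.33, 0.3, -0.58, -2.12, -0.3, 0.79]]
-29 40 []
-29 30 []
-29 -40 [[0.18, 0.75, 0.15, -0.11, -1.66, -1.72]]
-29 -60 [[0.16, 0.92, 0.33, -0.16, -2.02, -1.72]]
-29 -75 [[0.16, 1.04, 0.43, -0.19, -2.26, -1.73]]
-29 -90 [[0.15, 1.15, 0.49, -0.24, -2.47, -1.76]]
```

```bash
cat >> kin.py <<'E'
def HH(Rm,p): T=np.eye(4); T[:3,:3]=Rm; T[:3,3]=p; return T
yawS=20.7; oS=np.array([507,-297.5,0.])
S0=HH(A('z',np.radians(yawS)),oS)
def stand(th,gap=0,h=0,y=25.):
    """shackle pose leaning th deg on the crate front, gap mm short of the rim, h above the bench"""
    t=np.radians(th); C=A('z',np.radians(-1.2))
    xs=np.array([np.sin(t),0,np.cos(t)]); ys=np.array([0,1.,0]); zs=np.cross(xs,ys)
    foot=np.array([571.5-80*np.tan(t)-gap,y,h]); Rm=C@np.c_[xs,ys,zs]
    return HH(Rm,foot+Rm@[80,0,0])
def grasp0(sign,z=2): # tool pose gripping the bend from above
    from h import Rt
    Rm=Rt(yawS-90 if sign>0 else yawS+90,0); return HH(Rm,(S0@[69,0,0,1])[:3]*[1,1,0]+[0,0,z])
E
python3 - <<'E'
from kin import *
q0=D[-1][0]
for sg in(1,-1):
    G=grasp0(sg); X=np.linalg.inv(S0)@G
    Gu=G.copy();Gu[2,3]=250
    a=ik(Gu[:3,:3],Gu[:3,3],n=20)
    print(sg,"up",[q.round(2).tolist() for q in a]); b0=ik(G[:3,:3],G[:3,3],n=20); print("grasp",[q.round(2).tolist() for q in b0])
    for th,h in((13,0),(13,100),(13,150)):
        F=stand(th,0,h)@X; b=ik(F[:3,:3],F[:3,3],n=30); print(th,h,F[:3,3].round(),[q.round(2).tolist() for q in b])
E
```

```text
1 up [[-0.19, 0.39, 0.06, 0.0, -1.24, -2.59]]
grasp [[-0.19, 0.63, -0.22, -0.0, -0.72, -2.59]]
13 0 [585.  24. 146.] [[-0.42, 0.57, -0.97, -2.74, -1.31, -0.01]]
13 100 [585.  24. 246.] [[-0.39, 0.2, -0.84, -2.65, -0.86, -0.25]]
13 150 [585.  24. 296.] [[-0.36, 0.05, -0.74, -2.56, -0.64, -0.41]]
-1 up [[-0.19, 0.39, 0.06, -0.0, -1.24, 0.55]]
grasp [[-0.19, 0.63, -0.22, -0.0, -0.72, 0.55]]
13 0 [585.  24. 146.] []
13 100 [585.  24. 246.] [[-0.39, 0.2, -0.84, -2.65, -0.86, 2.9]]
13 150 [585.  24. 296.] [[-0.36, 0.05, -0.74, -2.56, -0.64, 2.73]]
```

```bash
cat >> kin.py <<'E'
def path(qs,n):
    from scipy.interpolate import interp1d
    L=np.r_[0,np.cumsum([np.abs(b-a).max() for a,b in zip(qs[:-1],qs[1:])])]
    return interp1d(L/L[-1],np.array(qs),axis=0)(np.linspace(0,1,n+1))
def rows(Ts,dec=1):
    """rows following the poses Ts (first = present), rounded, with the rounding carried on"""
    C=Ts[0].copy(); out=[]
    for G in Ts[1:]:
        d=np.linalg.inv(C)@G; a=np.round(d[:3,3]/10,dec); b=np.round(R.from_matrix(d[:3,:3]).as_rotvec(degrees=True),dec)
        out.append([a.tolist(),b.tolist()]); C=C@HH(R.from_rotvec(b,degrees=True).as_matrix(),a*10)
    return out,C
E
python3 - <<'E'
from kin import *
X=np.linalg.inv(S0)@grasp0(1); Xi=np.linalg.inv(X)
pts=np.array([[x,y,z,1] for x in(-80,80) for y in(-65,65) for z in(0,18)]).T
qa=np.array([-0.19,0.2,0.1,0,-1.35,-2.59])
G=grasp0(1);G[2,3]=330
qa=ik(G[:3,:3],G[:3,3],n=12)[0]
F=stand(13,10,120)@X; qb=[q for q in ik(F[:3,:3],F[:3,3],n=30)][0]
print(qa.round(2),qb.round(2))
for mid in ([], [np.r_[(qa[:3]+qb[:3])/2,-1.4,-1.4,-1.5]],):
    P=path([qa]+mid+[qb],30); last=None
    for i,q in enumerate(P):
        r,p=fk2(q,PP); T=HH(r,p); w=T@Xi@pts
        tw=r@[0,0,1]; ang=0 if last is None else np.degrees(np.linalg.norm(R.from_matrix(last.T@r).as_rotvec())); last=r
        wr=p-297.7*tw
        if i%3==0: print(i,p.round(),tw.round(2),"minz",w[2].min().round(),"xr",w[0].min().round(),w[0].max().round(),"yr",w[1].min().round(),w[1].max().round(),"toolbase",wr.round(),round(ang,1))
E
```

```text
[-0.19  0.35  0.2   0.   -1.42 -2.59] [-0.39  0.12 -0.82 -2.61 -0.77 -0.31]
0 [ 572. -273.  330.] [ 0. -0. -1.] minz 328.0 xr 409.0 605.0 yr -387.0 -208.0 toolbase [ 572. -273.  628.] 0
3 [ 553. -200.  271.] [ 0.05  0.25 -0.97] minz 233.0 xr 391.0 595.0 yr -329.0 -139.0 toolbase [ 540. -274.  559.] 5.5
6 [ 538. -123.  234.] [ 0.12  0.46 -0.88] minz 158.0 xr 379.0 586.0 yr -251.0 -69.0 toolbase [ 502. -261.  495.] 5.1
9 [529. -49. 217.] [ 0.22  0.63 -0.75] minz 109.0 xr 377.0 581.0 yr -166.0 -1.0 toolbase [ 462. -236.  439.] 4.7
12 [528.  14. 217.] [ 0.36  0.72 -0.59] minz 85.0 xr 387.0 582.0 yr -85.0 59.0 toolbase [ 422. -201.  394.] 4.4
15 [534.  62. 229.] [ 0.5   0.74 -0.44] minz 83.0 xr 409.0 587.0 yr -20.0 107.0 toolbase [ 384. -160.  359.] 4.1
18 [546.  91. 246.] [ 0.66  0.69 -0.3 ] minz 94.0 xr 440.0 595.0 yr 21.0 140.0 toolbase [ 351. -115.  336.] 4.0
21 [561.  99. 262.] [ 0.8   0.57 -0.21] minz 109.0 xr 475.0 601.0 yr 36.0 154.0 toolbase [324. -70. 324.] 4.0
24 [574.  89. 273.] [ 0.9   0.39 -0.16] minz 120.0 xr 507.0 602.0 yr 22.0 152.0 toolbase [304. -29. 322.] 4.0
27 [580. 
[... 746 characters left out ...]
.0 toolbase [ 433. -202.  400.] 5.1
15 [483. 109. 274.] [ 0.28  0.91 -0.31] minz 119.0 xr 347.0 541.0 yr 51.0 138.0 toolbase [ 398. -161.  366.] 5.1
18 [510. 140. 298.] [ 0.49  0.86 -0.15] minz 137.0 xr 396.0 566.0 yr 92.0 181.0 toolbase [ 364. -116.  342.] 5.9
21 [545. 138. 310.] [ 0.71  0.7  -0.06] minz 150.0 xr 459.0 593.0 yr 80.0 203.0 toolbase [334. -72. 328.] 5.6
24 [572. 113. 310.] [ 0.88  0.48 -0.04] minz 154.0 xr 511.0 605.0 yr 48.0 187.0 toolbase [311. -30. 324.] 5.5
27 [583.  72. 296.] [ 0.97  0.23 -0.1 ] minz 143.0 xr 536.0 601.0 yr 5.0 144.0 toolbase [295.   5. 326.] 5.4
30 [575.  24. 266.] [ 0.97 -0.02 -0.22] minz 120.0 xr 524.0 580.0 yr -41.0 90.0 toolbase [285.  30. 333.] 5.3
```

Run:
```python
from h import *; import kin
T,s=cur(); G=kin.grasp0(1,z=100); C=lin(T,G,12); G[2,3]=2; lin(C,G,4)
```

```text
12 [[[-0.4,-0.48,0.39],[-0.0,-0.0,7.5]],[[-0.46,-0.42,0.38],[-0.1,-0.1,7.5]],[[-0.51,-0.36,0.39],[-0.0,-0.0,7.5]],[[-0.55,-0.29,0.39],[-0.0,-0.1,7.5]],[[-0.58,-0.22,0.39],[-0.1,0.0,7.6]],[[-0.61,-0.14,0.38],[-0.0,-0.0,7.5]],[[-0.62,-0.06,0.39],[-0.0,-0.1,7.5]],[[-0.62,0.03,0.39],[-0.1,-0.0,7.5]],[[-0.62,0.1,0.39],[-0.0,-0.1,7.5]],[[-0.59,0.19,0.39],[-0.0,-0.0,7.5]],[[-0.57,0.25,0.39],[-0.1,-0.0,7.5]],[[-0.52,0.33,0.39],[-0.0,-0.1,7.5]]]
 4 [[[0.0,0.0,2.45],[-0.0,0.0,0.0]],[[0.0,0.0,2.45],[-0.0,0.0,0.0]],[[0.0,0.01,2.45],[-0.0,0.0,0.0]],[[0.0,-0.0,2.45],[-0.0,0.0,0.0]]]
```

>>> drive_tool(
  deltas=[
    [[-0.4, -0.5, 0.4], [0, 0, 7.5]],
    [[-0.45, -0.4, 0.4], [0, 0, 7.5]],
    [[-0.5, -0.35, 0.4], [0, 0, 7.5]],
    [[-0.55, -0.3, 0.4], [0, -0.2, 7.5]],
    [[-0.6, -0.2, 0.4], [0, 0, 7.5]],
    [[-0.6, -0.15, 0.4], [-0.2, 0, 7.5]],
    [[-0.6, -0.05, 0.4], [0, -0.2, 7.5]],
    [[-0.6, 0.05, 0.4], [0, 0, 7.5]],
    [[-0.6, 0.1, 0.4], [-0.2, 0, 7.5]],
    [[-0.6, 0.2, 0.4], [0, 0, 7.5]],
    [[-0.6, 0.25, 0.4], [0, 0, 7.5]],
    [[-0.55, 0.3, 0.4], [0, 0, 7.5]],
  ],
  claw=8.5,
)

```text
clock: 7.1
position: [574.1, -275.7, 103.6]
ee_rot: [0.571, 0.821, 0.004, 0.004]
contact_force: [0.5, -0.9, 0.3]
gripper_width: 84.9
grasp_force: 0.0
```

Run:
```python
from h import *; import kin
T,s=cur(); print(T[:3,3].round(1)); G=kin.grasp0(1,z=3); lin(T,G,4)
t=Cam("top"); m=biggest(roi((t.hsv[...,2]<60),345,415,160,228)); print(m.sum())
c=cv2.resize(t.img[150:240,340:440],None,fx=5,fy=5,interpolation=cv2.INTER_CUBIC); cv2.imwrite("pics/g1.png",c[:,:,::-1])
```

```text
[ 574.1 -275.7  103.6]
 4 [[[0.1,-0.1,2.5],[0.2,0.0,-0.1]],[[0.1,-0.0,2.5],[0.1,0.1,-0.1]],[[0.1,-0.1,2.5],[0.2,-0.0,-0.1]],[[0.0,-0.0,2.6],[0.1,0.0,-0.1]]]
683
```

View pics/g1.png

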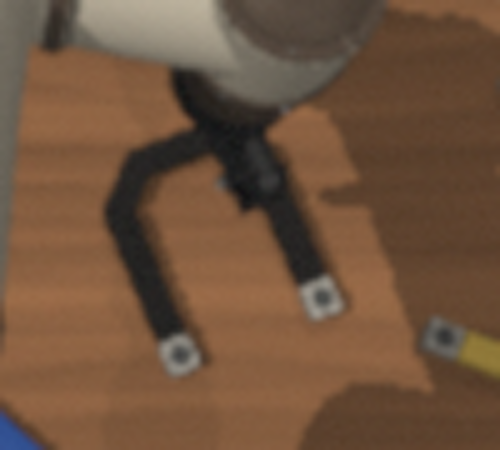

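The crop shows the open fingers above the bend near (245,175), consistent with parallax at 100 mm height. The shackle is undisturbed.

>>> drive_tool(
  deltas=[
    [[0.1, -0.1, 2.5], [0.2, 0, 0]],
    [[0.1, 0, 2.5], [0.2, 0, 0]],
    [[0.1, -0.1, 2.5], [0.2, 0, 0]],
    [[0, 0, 2.6], [0, 0, -0.4]],
    [[0, 0, 0], [0, 0, 0]],
  ],
)

```text
clock: 7.65
position: [568.5, -272.8, -1.2]
ee_rot: [0.566, 0.824, -0.002, -0.003]
contact_force: [-0.8, 0.8, -0.9]
gripper_width: 85.0
grasp_force: 0.0
```

>>> drive_tool(
  deltas=[
    [[0, 0, 0], [0, 0, 0]],
    [[0, 0, 0], [0, 0, 0]],
    [[0, 0, 0], [0, 0, 0]],
    [[0, 0, 0], [0, 0, 0]],
    [[0, 0, 0], [0, 0, 0]],
    [[0, 0, 0], [0, 0, 0]],
    [[0, 0, 0], [0, 0, 0]],
    [[0, 0, 0], [0, 0, 0]],
  ],
  claw=0,
)

```text
clock: 8.45
position: [572.7, -273.6, 3.1]
ee_rot: [0.566, 0.824, -0.001, 0.001]
contact_force: [-0.5, 1.3, 6.1]
gripper_width: 20.7
grasp_force: 60.4
```

Run:
```python
from h import *; from kin import *
T,s=cur(); print(T.round(3))
a=np.arctan2(T[1,1],T[0,1]); print("yaw",np.degrees(a))
Sr=A('z',a); off=Sr.T@(T[:3,3]-oS); print("tcp in shackle",off)
X=HH(Sr.T@np.c_[np.cross(Sr[:,0],[0,0,-1]),Sr[:,0],[0,0,-1]],[69,off[1],3.1]); np.save("X.npy",X)
G=T.copy(); G[2,3]=330
lin(T,G,9)
```

```text
[[-3.59000e-01  9.33000e-01  1.00000e-03  5.72664e+02]
 [ 9.33000e-01  3.59000e-01 -3.00000e-03 -2.73630e+02]
 [-3.00000e-03  0.00000e+00 -1.00000e+00  3.07600e+00]
 [ 0.00000e+00  0.00000e+00  0.00000e+00  1.00000e+00]]
yaw 21.05700333523318
tcp in shackle [69.85595641 -1.31724117  3.0757735 ]
 9 [[[-0.0,0.0,-3.6],[0.0,0.0,0.0]],[[-0.0,0.0,-3.7],[0.0,0.0,0.0]],[[-0.0,0.0,-3.6],[0.0,0.0,0.0]],[[-0.0,0.0,-3.6],[0.0,0.0,0.0]],[[-0.1,0.0,-3.7],[0.0,0.0,0.0]],[[0.0,0.0,-3.6],[0.0,0.0,0.0]],[[0.0,0.0,-3.6],[0.0,0.0,0.0]],[[0.0,0.0,-3.7],[0.0,0.0,0.0]],[[-0.0,0.0,-3.6],[0.0,0.0,0.0]]]
```

>>> drive_tool(
  deltas=[
    [[0, 0, -1], [0, 0, 0]],
    [[0, 0, -2], [0, 0, 0]],
    [[0, 0, -3], [0, 0, 0]],
    [[0, 0, -3.5], [0, 0, 0]],
    [[0, 0, -4], [0, 0, 0]],
    [[0, 0, -4], [0, 0, 0]],
    [[0, 0, -4], [0, 0, 0]],
    [[0, 0, -4], [0, 0, 0]],
    [[0, 0, -3.5], [0, 0, 0]],
    [[0, 0, -2.5], [0, 0, 0]],
    [[0, 0, -1], [0, 0, 0]],
    [[0, 0, 0], [0, 0, 0]],
  ],
)

```text
clock: 9.65
position: [571.8, -272.5, 326.6]
ee_rot: [0.566, 0.824, -0.001, 0.0]
contact_force: [-0.2, -0.2, -5.4]
gripper_width: 20.6
grasp_force: 59.2
```

Run:
```python
from h import *; from kin import *
T,s=cur(); X=np.load("X.npy"); qa=np.array(s["joints"]); print(qa.round(2),T[:3,3].round(),s["gripper_width"])
F=stand(13,10,120)@X; qb=ik(F[:3,:3],F[:3,3],n=30)[0]; print(qb.round(2))
P=path([qa,np.r_[(qa[:3]+qb[:3])/2,-1.4,-1.4,-1.5],qb],32); Ts=[HH(*fk2(q,PP)) for q in P]; Ts[0]=T
r,C=rows(Ts); 
for i in range(0,32,11): print(str(r[i:i+11]).replace(" ",""))
```

```text
[-0.19  0.35  0.2   0.   -1.41 -2.59] [ 572. -272.  327.] 20.588420833017853
[-0.4   0.12 -0.82 -2.6  -0.77 -0.32]
[[[2.5,-0.2,2.0],[-1.5,4.5,-2.5]],[[2.5,0.0,1.9],[-1.8,4.4,-2.3]],[[2.5,0.1,2.0],[-2.2,4.2,-2.3]],[[2.3,0.1,1.9],[-2.4,4.0,-2.2]],[[2.3,0.3,1.8],[-2.7,3.9,-2.1]],[[2.3,0.4,1.8],[-2.9,3.6,-2.0]],[[2.1,0.5,1.8],[-3.2,3.3,-1.9]],[[2.0,0.6,1.7],[-3.5,3.1,-1.8]],[[2.0,0.7,1.7],[-3.7,2.7,-1.8]],[[1.8,0.8,1.6],[-3.9,2.4,-1.7]],[[1.8,0.9,1.5],[-4.0,2.1,-1.6]]]
[[[1.6,1.0,1.5],[-4.2,1.8,-1.6]],[[1.5,1.0,1.4],[-4.3,1.4,-1.6]],[[1.3,1.1,1.3],[-4.5,1.0,-1.5]],[[1.2,1.2,1.3],[-4.5,0.6,-1.5]],[[1.1,1.3,1.2],[-4.5,0.3,-1.5]],[[0.9,1.3,1.1],[-4.5,-0.2,-1.5]],[[-0.1,1.1,1.0],[-4.3,-2.4,-1.9]],[[-0.5,1.0,0.8],[-3.9,-3.4,-2.0]],[[-0.6,0.9,0.7],[-3.5,-3.7,-1.9]],[[-0.7,0.7,0.6],[-3.0,-4.2,-1.7]],[[-0.9,0.7,0.4],[-2.6,-4.4,-1.5]]]
[[[-0.9,0.4,0.4],[-2.0,-4.6,-1.4]],[[-1.1,0.4,0.2],[-1.6,-4.9,-1.3]],[[-1.2,0.2,0.1],[-1.0,-4.9,-1.2]],[[-1.3,0.0,-0.0],[-0.4,-5.0,-1.1]],[[-1.3,-0.1,-0.1],[0.1,-5.0,-1.0]],[[-1.4,-0.4,-0.2],[0.6,-5.0,-0.9]],[[-1.5,-0.5,-0.2],[1.1,-4.9,-0.8]],[[-1.5,-0.8,-0.3],[1.6,-4.7,-0.8]],[[-1.5,-0.9,-0.4],[2.1,-4.5,-0.7]],[[-1.5,-1.1,-0.4],[2.5,-4.2,-0.6]]]
```

>>> drive_tool(
  deltas=[
    [[2.5, -0.2, 2.0], [-1.5, 4.5, -2.5]],
    [[2.5, 0, 1.9], [-1.8, 4.4, -2.3]],
    [[2.5, 0.1, 2.0], [-2.2, 4.2, -2.3]],
    [[2.3, 0.1, 1.9], [-2.4, 4.0, -2.2]],
    [[2.3, 0.3, 1.8], [-2.7, 3.9, -2.1]],
    [[2.3, 0.4, 1.8], [-2.9, 3.6, -2.0]],
    [[2.1, 0.5, 1.8], [-3.2, 3.3, -1.9]],
    [[2.0, 0.6, 1.7], [-3.5, 3.1, -1.8]],
    [[2.0, 0.7, 1.7], [-3.7, 2.7, -1.8]],
    [[1.8, 0.8, 1.6], [-3.9, 2.4, -1.7]],
    [[1.8, 0.9, 1.5], [-4.0, 2.1, -1.6]],
  ],
)

```text
clock: 10.75
position: [481.7, 6.6, 231.5]
ee_rot: [0.373, 0.823, 0.41, -0.124]
contact_force: [0.9, -0.3, -6.1]
gripper_width: 20.4
grasp_force: 59.5
```

>>> drive_tool(
  deltas=[
    [[1.6, 1.0, 1.5], [-4.2, 1.8, -1.6]],
    [[1.5, 1.0, 1.4], [-4.3, 1.4, -1.6]],
    [[1.3, 1.1, 1.3], [-4.5, 1.0, -1.5]],
    [[1.2, 1.2, 1.3], [-4.5, 0.6, -1.5]],
    [[1.1, 1.3, 1.2], [-4.5, 0.3, -1.5]],
    [[0.9, 1.3, 1.1], [-4.5, -0.2, -1.5]],
    [[-0.1, 1.1, 1.0], [-4.3, -2.4, -1.9]],
    [[-0.5, 1.0, 0.8], [-3.9, -3.4, -2.0]],
    [[-0.6, 0.9, 0.7], [-3.5, -3.7, -1.9]],
    [[-0.7, 0.7, 0.6], [-3.0, -4.2, -1.7]],
    [[-0.9, 0.7, 0.4], [-2.6, -4.4, -1.5]],
  ],
)

```text
clock: 11.85
position: [538.0, 137.9, 304.4]
ee_rot: [0.354, 0.644, 0.657, 0.169]
contact_force: [0.7, 0.1, -4.6]
gripper_width: 20.5
grasp_force: 59.8
```

Run:
```python
from h import *; from kin import *
T,s=cur(); X=np.load("X.npy"); qa=np.array(s["joints"]); print(s["clock"],qa.round(2),T[:3,3].round(),s["gripper_width"])
F=stand(13,10,120)@X; qb=ik(F[:3,:3],F[:3,3],n=30)[0]; print(qb.round(2))
P=path([qa,qb],12); Ts=[HH(*fk2(q,PP)) for q in P]; Ts[0]=T
r,C=rows(Ts); print(str(r).replace(" ",""))
```

```text
11.85 [-0.33  0.2  -0.48 -1.78 -1.19 -1.12] [538. 138. 304.] 20.508462448956287
[-0.4   0.12 -0.82 -2.6  -0.77 -0.32]
[[[-0.8,0.4,0.3],[-1.8,-3.8,-1.2]],[[-0.8,0.4,0.2],[-1.4,-4.0,-1.1]],[[-1.0,0.2,0.2],[-1.0,-4.0,-1.0]],[[-1.0,0.2,0.0],[-0.7,-4.2,-1.0]],[[-1.0,-0.0,0.0],[-0.3,-4.1,-0.8]],[[-1.2,-0.1,-0.0],[0.1,-4.2,-0.9]],[[-1.1,-0.3,-0.2],[0.4,-4.1,-0.7]],[[-1.2,-0.4,-0.1],[0.8,-4.1,-0.7]],[[-1.2,-0.5,-0.2],[1.1,-3.9,-0.7]],[[-1.3,-0.6,-0.3],[1.5,-3.9,-0.6]],[[-1.2,-0.8,-0.2],[1.8,-3.7,-0.6]],[[-1.3,-0.9,-0.3],[2.0,-3.5,-0.5]]]
```

Tracking the planned branch well.

>>> drive_tool(
  deltas=[
    [[-0.8, 0.4, 0.3], [-1.8, -3.8, -1.2]],
    [[-0.8, 0.4, 0.2], [-1.4, -4.0, -1.1]],
    [[-1.0, 0.2, 0.2], [-1.0, -4.0, -1.0]],
    [[-1.0, 0.2, 0], [-0.7, -4.2, -1.0]],
    [[-1.0, 0, 0], [-0.3, -4.1, -0.8]],
    [[-1.2, -0.1, 0], [0.1, -4.2, -0.9]],
    [[-1.1, -0.3, -0.2], [0.4, -4.1, -0.7]],
    [[-1.2, -0.4, -0.1], [0.8, -4.1, -0.7]],
    [[-1.2, -0.5, -0.2], [1.1, -3.9, -0.7]],
    [[-1.3, -0.6, -0.3], [1.5, -3.9, -0.6]],
    [[-1.2, -0.8, -0.2], [1.8, -3.7, -0.6]],
    [[-1.3, -0.9, -0.3], [2.0, -3.5, -0.5]],
  ],
)

```text
clock: 13.05
position: [573.1, 23.7, 264.5]
ee_rot: [0.561, 0.549, 0.435, 0.442]
contact_force: [0.9, -0.7, -4.7]
gripper_width: 21.0
grasp_force: 59.8
```

Run:
```python
from h import *; from kin import *
T,s=cur(); X=np.load("X.npy"); print(s["clock"],s["joints"].round(2),T[:3,3].round(),s["gripper_width"])
S=T@np.linalg.inv(X); print("shackle axes/pos\n",S.round(3)); print("feet",(S@[-80,0,0,1]).round(1))
C=lin(T,stand(13,6,8)@X,7)
for n in("side","top"):
    c=Cam(n); 
    for P in ((S@[-80,54,9,1])[:3],(S@[-80,-54,9,1])[:3]): print(n,"expect feet px",c.proj(P).round())
    a=c.img[170:300,290:420] if n=="side" else c.img[110:220,240:350]
    cv2.imwrite(f"pics/s2{n}.png",cv2.resize(a,None,fx=3,fy=3,interpolation=cv2.INTER_CUBIC)[:,:,::-1])
a,b=cv2.imread("pics/s2side.png"),cv2.imread("pics/s2top.png"); b=cv2.copyMakeBorder(b,0,a.shape[0]-b.shape[0],0,0,cv2.BORDER_CONSTANT); cv2.imwrite("pics/s2.png",np.hstack([a,b]))
```

```text
13.05 [-0.4   0.12 -0.82 -2.59 -0.76 -0.33] [573.  24. 264.] 20.957578166734944
shackle axes/pos
 [[ 2.30000e-01  1.90000e-02 -9.73000e-01  5.60262e+02]
 [-7.00000e-03  1.00000e+00  1.80000e-02  2.54280e+01]
 [ 9.73000e-01  2.00000e-03  2.30000e-01  1.96601e+02]
 [ 0.00000e+00  0.00000e+00  0.00000e+00  1.00000e+00]]
feet [541.8  26.  118.8   1. ]
 7 [[[-0.0,-1.5,0.4],[-0.0,-0.0,-0.0]],[[-0.0,-1.5,0.5],[-0.1,-0.0,-0.0]],[[-0.0,-1.6,0.4],[-0.0,-0.0,-0.1]],[[-0.0,-1.5,0.4],[-0.1,-0.1,0.0]],[[-0.1,-1.5,0.4],[-0.0,0.0,0.0]],[[0.0,-1.5,0.4],[-0.1,0.0,-0.0]],[[0.0,-1.6,0.5],[-0.0,-0.0,-0.0]]]
side expect feet px [[330. 178.]]
side expect feet px [[330. 197.]]
top expect feet px [[271. 186.]]
top expect feet px [[304. 186.]]
```

View pics/s2.png

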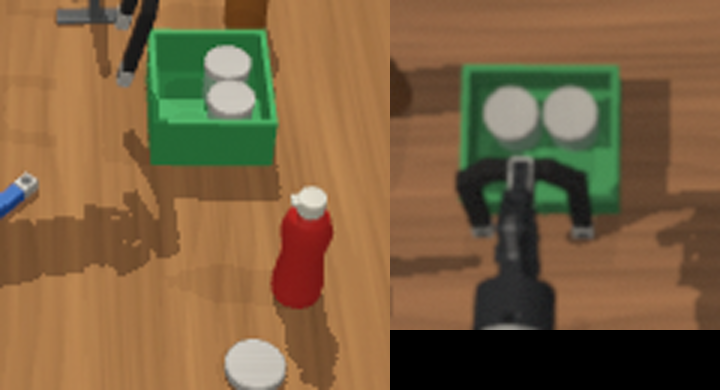

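Standing pose held in the gripper. The feet are seen at side (331,176) and (332,195), top (271,187) and (304,187), within 2 px of the expected positions. Lowering now.

>>> drive_tool(
  deltas=[
    [[0, -1.5, 0.4], [0, 0, 0]],
    [[0, -1.5, 0.5], [-0.1, 0, 0]],
    [[0, -1.6, 0.4], [0, 0, 0]],
    [[0, -1.5, 0.4], [-0.1, -0.1, 0]],
    [[-0.1, -1.5, 0.4], [0, 0, 0]],
    [[0, -1.5, 0.4], [-0.1, 0, 0]],
    [[0, -1.6, 0.5], [0, 0, 0]],
    [[0, 0, 0], [0, 0, 0]],
  ],
)

```text
clock: 13.95
position: [581.5, 23.0, 154.0]
ee_rot: [0.559, 0.546, 0.439, 0.443]
contact_force: [-1.0, -0.2, -5.5]
gripper_width: 20.3
grasp_force: 60.0
```

Run:
```python
from h import *; from kin import *
T,s=cur(); X=np.load("X.npy")
S=T@np.linalg.inv(X); print("feet",(S@[-80,0,0,1]).round(1),S[:3,0].round(3)); C=lin(T,stand(13,3,0)@X,4)
```

```text
feet [551.5  25.9   8.    1. ] [ 0.222 -0.011  0.975]
 4 [[[-0.0,-0.2,0.02],[0.0,-0.1,-0.1]],[[-0.0,-0.21,0.02],[0.1,-0.0,-0.1]],[[-0.0,-0.2,0.02],[0.0,-0.1,-0.1]],[[-0.0,-0.2,0.02],[0.1,-0.0,-0.0]]]
```

>>> drive_tool(
  deltas=[
    [[0, -0.2, 0], [0, 0, 0]],
    [[0, -0.2, 0], [0, 0, 0]],
    [[0, -0.2, 0], [0, 0, 0]],
    [[0, -0.15, 0], [0, 0, 0]],
    [[0, 0, 0], [0, 0, 0]],
  ],
)

```text
clock: 14.45
position: [580.2, 22.7, 151.6]
ee_rot: [0.556, 0.545, 0.44, 0.447]
contact_force: [0.5, 0.2, -4.7]
gripper_width: 20.9
grasp_force: 60.0
```

Run:
```python
from h import *; from kin import *
T,s=cur(); X=np.load("X.npy"); print(s["clock"],s["joints"],s["joint_vel"].round(3),s["contact_force"])
print(HH(*fk2(s["joints"],PP))[:3,3], T[:3,3])
S=T@np.linalg.inv(X); print("feet",(S@[-80,0,0,1]).round(1),S[:3,0].round(3))
```

```text
14.45 [-0.42995476  0.56177371 -0.97431171 -2.72734789 -1.32464099 -0.01669407] [ 0.    -0.002 -0.    -0.002  0.003 -0.003] [ 0.5078912   0.16665469 -4.74856731]
[580.2036025   22.71772473 151.57995909] [580.2132866   22.71328392 151.57688532]
feet [551.6  24.9   5.3   1. ] [ 0.213 -0.006  0.977]
```

>>> drive_tool(
  deltas=[
    [[0, -0.2, 0], [0, 0, 0]],
    [[0, -0.2, 0], [0, 0, 0]],
  ],
)

```text
clock: 14.65
position: [579.4, 22.7, 147.6]
ee_rot: [0.556, 0.545, 0.44, 0.447]
contact_force: [0.1, -0.5, -5.4]
gripper_width: 20.3
grasp_force: 60.0
```

>>> drive_tool(
  deltas=[
    [[0, 0, 0], [0, 0, 0]],
  ],
)

```text
clock: 14.75
position: [579.3, 22.7, 146.9]
ee_rot: [0.557, 0.545, 0.44, 0.447]
contact_force: [-0.5, -0.4, -5.3]
gripper_width: 20.4
grasp_force: 60.1
```

>>> drive_tool(
  deltas=[
    [[0, -0.15, 0], [0, 0, 0]],
    [[0, 0, 0], [0, 0, 0]],
  ],
)

```text
clock: 14.95
position: [579.3, 22.8, 146.4]
ee_rot: [0.556, 0.544, 0.44, 0.448]
contact_force: [0.1, 0.9, -3.0]
gripper_width: 20.2
grasp_force: 60.2
```

Run:
```python
from h import *; from kin import *
T,s=cur(); X=np.load("X.npy"); print(s["contact_force"],s["wrist_torque"])
S=T@np.linalg.inv(X); print("feet",(S@[-80,0,0,1]).round(1),(S@[-80,54,0,1]).round(1),(S@[-80,-54,0,1]).round(1),S[:3,0].round(3))
```

```text
[ 0.07787933  0.94378254 -2.95657204] [-0.02468805  2.68856343  0.18661609]
feet [5.509e+02 2.500e+01 1.000e-01 1.000e+00] [5.519e+02 7.900e+01 2.000e-01 1.000e+00] [ 5.498e+02 -2.900e+01 -1.000e-01  1.000e+00] [ 0.211 -0.006  0.977]
```

>>> drive_tool(
  deltas=[
    [[0, 0.1, 0.15], [0, 0, 0]],
    [[0, 0.03, 0.15], [0, 0, 0]],
    [[0, -0.1, 0], [0, 0, 0]],
    [[0, 0, 0], [0, 0, 0]],
  ],
)

```text
clock: 15.35
position: [582.4, 22.7, 146.3]
ee_rot: [0.556, 0.544, 0.441, 0.448]
contact_force: [0.4, 0.3, -2.4]
gripper_width: 19.9
grasp_force: 60.2
```

>>> drive_tool(
  deltas=[
    [[0, 0, 0], [0, 0, 0]],
    [[0, 0, 0], [0, 0, 0]],
    [[0, 0, 0], [0, 0, 0]],
    [[0, 0, 0], [0, 0, 0]],
    [[0, 0, 0], [0, 0, 0]],
  ],
  claw=5,
)

```text
clock: 15.85
position: [582.2, 22.6, 145.7]
ee_rot: [0.557, 0.545, 0.44, 0.447]
contact_force: [0.4, -0.3, 0.4]
gripper_width: 49.8
grasp_force: 0.0
```

>>> drive_tool(
  deltas=[
    [[0, 0, -1], [0, 0, 0]],
    [[0, 0, -2], [0, 0, 0]],
    [[0, 0, -2], [0, 0, 0]],
    [[0, 0, -2], [0, 0, 0]],
    [[0, 0, -2], [0, 0, 0]],
    [[0, 0, -1], [0, 0, 0]],
    [[0, 0, 0], [0, 0, 0]],
  ],
)

```text
clock: 16.55
position: [506.2, 9.9, 181.5]
ee_rot: [0.554, 0.552, 0.442, 0.439]
contact_force: [0.4, -0.8, -0.4]
gripper_width: 50.5
grasp_force: 0.0
```

Run:
```python
from h import *; from kin import *
T,s=cur(); print(s["clock"],s["joints"].round(2),T[:3,3].round(1))
c=Cam("side");a=c.img[150:280,290:420]; t=Cam("top"); b=t.img[110:240,240:370]
cv2.imwrite("pics/s3.png",cv2.resize(np.hstack([a,b]),None,fx=3,fy=3,interpolation=cv2.INTER_CUBIC)[:,:,::-1])
S=stand(14,0,0)
for n,k in(("side",c),("top",t)):
  for p in([-80,54,9],[-80,-54,9],[80,0,9]): print(n,p,k.proj((S@[*p,1])[:3]).round())
```

```text
16.55 [-0.6   0.42 -1.07 -2.52 -1.28 -0.05] [506.2   9.9 181.5]
side [-80, 54, 9] [[331. 200.]]
side [-80, -54, 9] [[332. 219.]]
side [80, 0, 9] [[343. 181.]]
top [-80, 54, 9] [[277. 189.]]
top [-80, -54, 9] [[307. 189.]]
top [80, 0, 9] [[287. 169.]]
```

View pics/s3.png

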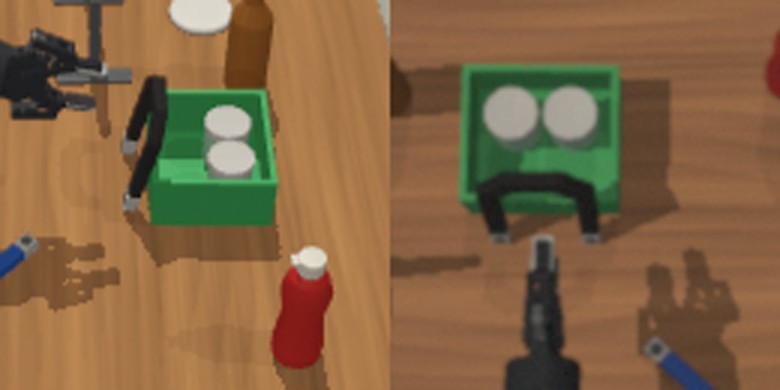

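The shackle leans on the crate front, with its feet at top (277,189) and (307,189) as expected and its bend near (289,169). I'll measure its plane pose before regrasping.

```bash
cat > m.py <<'E'
from h import *; from kin import *
def meas(th=14.):
    S=stand(th)
    for n,b in(("top",(262,322,160,194)),("side",(325,350,170,225))):
        c=Cam(n); m=roi((c.hsv[...,2]<62)|((c.hsv[...,1]<50)&(c.hsv[...,2]>120)),*b); m=biggest(cv2.morphologyEx(m.astype(np.uint8),cv2.MORPH_CLOSE,np.ones((3,3))))
        v,u=np.nonzero(m); r=c.ray(np.c_[u,v]); N=S[:3,2]
        out=[]
        for zf in(0,18):
            p0=(S@[0,0,zf,1])[:3]; P=c.eye+r*(((p0-c.eye)@N)/(r@N))[:,None]; L=np.c_[P,np.ones(len(P))]@np.linalg.inv(S).T
            hi=L[:,0]>25
            q=cv2.minAreaRect(L[:,:2].astype(np.float32)); print(n,zf,m.sum(),"x",np.percentile(L[:,0],[.5,99.5]).round(),"y bend",L[hi,1].min().round(),L[hi,1].max().round(),"y all",L[:,1].min().round(),L[:,1].max().round(),np.round(q[0]),np.round(q[1]),round(q[2],1))
if __name__=="__main__": meas()
E
python3 m.py
python3 - <<'E'
from kin import *
S=stand(14); 
for sg in(1,-1):
    Rs=np.c_[np.cross([0,sg,0],[0,0,-1]),[0,sg,0],[0,0,-1]]  # placeholder
    xs,zs=S[:3,0],S[:3,2]; y=sg*zs; z=-xs; Rm=np.c_[np.cross(y,z),y,z]
    p=(S@[59,0,9,1])[:3]
    for nm,h in(("grasp",0),("pre",90)): print(sg,nm,(p+h*xs).round(),[q.round(2).tolist() for q in ik(Rm,p+h*xs,n=15)])
    X=np.linalg.inv(S)@HH(Rm,p)
    for sh in(1,-1):
        C=A('z',np.radians(1.4)); zz=C@[0,sh,0]; x=np.array([0,0,1.]); Sh=HH(np.c_[x,np.cross(zz,x),zz],[0,0,0]); 
        for h in(0,160):
            Sh[:3,3]=np.array([501.5,321.5,160+h])-Sh[:3,:3]@[58,0,9]; F=Sh@X
            print(" hang",sh,h,F[:3,3].round(),[q.round(2).tolist() for q in ik(F[:3,:3],F[:3,3],n=15)])
E
```

```text
top 0 412 x [-81.  79.] y bend -61.0 69.0 y all -65.0 70.0 [-0.  3.] [159. 136.] 0.8
top 18 412 x [-40. 115.] y bend -68.0 63.0 y all -68.0 63.0 [38. -2.] [154. 131.] 0.8
side 0 340 x [-118.   75.] y bend -61.0 83.0 y all -63.0 119.0 [-21.  26.] [177. 198.] 86.3
side 18 340 x [-59. 127.] y bend -120.0 49.0 y all -120.0 54.0 [ 34. -35.] [169. 190.] 86.3
1 grasp [576.  24. 137.] [[0.28, 0.51, -0.04, -0.08, -1.26, -0.27]]
1 pre [598.  24. 224.] [[0.27, 0.47, 0.13, -0.07, -1.47, -0.28]]
 hang 1 0 [502. 322. 161.] [[0.84, 0.39, -0.17, 0.0, -1.01, -2.39]]
 hang 1 160 [502. 322. 321.] [[0.84, 0.29, 0.09, -0.0, -1.37, -2.39]]
 hang -1 0 [502. 322. 161.] [[0.84, 0.39, -0.17, -0.0, -1.01, 0.75]]
 hang -1 160 [502. 322. 321.] [[0.84, 0.29, 0.09, -0.0, -1.37, 0.75]]
-1 grasp [576.  24. 137.] [[0.28, 0.51, -0.04, -0.08, -1.26, 2.87]]
-1 pre [598.  24. 224.] [[0.27, 0.47, 0.13, -0.07, -1.47, 2.86]]
 hang 1 0 [502. 322. 161.] [[0.84, 0.39, -0.17, -0.0, -1.01, 0.75]]
 hang 1 160 [502. 322. 321.] [[0.84, 0.29, 0.09, -0.0, -1.37, 0.75]]
 hang -1 0 [502. 322. 161.] [[0.84, 0.39, -0.17, 0.0, -1.01, -2.39]]
 hang -1 160 [502. 322. 321.] [[0.84, 0.29, 0.09, -0.0, -1.37, -2.39]]
```

```bash
cat > n.py <<'E'
from h import *; from kin import *
S=stand(12.4); xs,zs=S[:3,0],S[:3,2]; y=zs; z=-xs; Rg=np.c_[np.cross(y,z),y,z]; pg=(S@[59,0,9,1])[:3]
E
python3 - <<'E'
from n import *
T,s=cur(); qa=np.array(s["joints"])
pre=ik(Rg,pg+110*xs,n=15)[0]; print(pre.round(2),pg.round(1))
up=np.array([-.6,.15,-1.0,-2.3,-1.3,-.05]); mid=np.array([-.3,.1,-.5,-1.4,-1.4,-.2]); m2=pre.copy(); m2[1]-=.15; m2[2]+=.15
P=path([qa,up,mid,m2,pre],33)
Ts=[HH(*fk2(q,PP)) for q in P]; last=Ts[0]
for i,G in enumerate(Ts):
    ang=np.degrees(np.linalg.norm(R.from_matrix(last[:3,:3].T@G[:3,:3]).as_rotvec())); dp=np.linalg.norm(last[:3,3]-G[:3,3]); last=G
    if i%2==0: print(i,G[:3,3].round(),G[:3,2].round(2),round(ang,1),round(dp),"wristback",(G[:3,3]-298*G[:3,2]).round())
Ts[0]=T; r,C=rows(Ts)
for i in range(0,33,11): print(str(r[i:i+11]).replace(" ",""))
E
```

```text
[ 0.28  0.45  0.15 -0.06 -1.48 -0.29] [575.   24.6 137.7]
0 [507.  11. 180.] [ 0.97  0.   -0.23] 0.0 0 wristback [216.  10. 248.]
2 [492.  41. 249.] [ 0.99  0.11 -0.07] 7.2 38 wristback [197.   7. 270.]
4 [472.  76. 294.] [0.97 0.26 0.03] 6.5 25 wristback [184.  -1. 286.]
6 [460. 112. 300.] [0.89 0.45 0.04] 6.5 19 wristback [195. -22. 288.]
8 [443. 140. 301.] [0.78 0.62 0.02] 6.4 15 wristback [210. -46. 294.]
10 [425. 156. 298.] [ 0.65  0.76 -0.02] 6.3 12 wristback [231. -70. 305.]
12 [408. 162. 292.] [ 0.51  0.85 -0.1 ] 6.2 9 wristback [256. -93. 322.]
14 [395. 156. 286.] [ 0.37  0.91 -0.2 ] 6.0 8 wristback [ 285. -114.  346.]
16 [392. 144. 275.] [ 0.23  0.92 -0.32] 6.2 9 wristback [ 324. -130.  371.]
18 [400. 126. 265.] [ 0.1   0.89 -0.45] 6.1 12 wristback [ 369. -138.  399.]
20 [416. 105. 260.] [ 0.    0.82 -0.58] 6.0 15 wristback [ 416. -138.  432.]
22 [442.  82. 263.] [-0.07  0.71 -0.7 ] 5.8 18 wristback [ 462. -131.  470.]
24 [476.  62. 274.] [-0.1   0.59 -0.8 ] 5.7 22 wristback [ 505. -114.  513.]
26 [516.  45. 295.] [-0.09  0.45 -0.89] 5.6 25 wristback [544. -89. 560.]
28 [56
[... 622 characters left out ...]
1,-0.4],[-0.8,5.2,-3.0]],[[0.6,-0.1,-0.6],[-0.6,5.2,-3.1]],[[0.4,-0.3,-0.5],[-0.3,5.2,-3.1]],[[0.4,-0.8,-0.4],[-0.4,5.4,-3.0]],[[0.3,-0.8,-0.5],[-0.1,5.3,-3.1]],[[0.2,-1.0,-0.7],[0.1,5.2,-3.1]],[[-0.0,-1.1,-0.7],[0.2,5.1,-3.2]],[[-0.1,-1.2,-0.8],[0.4,5.0,-3.2]],[[-0.2,-1.4,-0.9],[0.7,4.9,-3.2]],[[-0.3,-1.4,-1.1],[0.9,4.8,-3.2]]]
[[[-0.3,-1.5,-1.2],[1.0,4.7,-3.2]],[[-0.5,-1.7,-1.3],[1.3,4.6,-3.2]],[[-0.5,-1.7,-1.5],[1.5,4.5,-3.1]],[[-0.5,-1.8,-1.6],[1.8,4.4,-3.0]],[[-0.6,-1.9,-1.7],[1.9,4.2,-2.9]],[[-0.7,-2.0,-1.9],[2.2,4.2,-2.8]],[[-0.6,-2.1,-2.0],[2.3,4.0,-2.7]],[[-0.6,-2.1,-2.2],[2.6,3.9,-2.5]],[[-0.7,-2.2,-2.3],[2.7,3.9,-2.4]],[[0.9,1.0,6.7],[-7.2,2.8,0.3]],[[1.0,1.7,7.9],[-8.8,2.6,0.6]]]
```

>>> drive_tool(
  deltas=[
    [[1.5, 3.4, -1.3], [-4.8, 2.9, -4.5]],
    [[1.4, 3.2, -1.3], [-4.6, 2.8, -4.7]],
    [[1.4, 3.2, -1.3], [-4.3, 2.8, -5.0]],
    [[1.6, 1.9, -0.5], [-3.2, 4.4, -3.7]],
    [[1.8, 0.9, 0.1], [-2.4, 5.4, -2.5]],
    [[1.6, 0.8, 0], [-2.3, 5.5, -2.7]],
    [[1.6, 0.8, -0.1], [-2.0, 5.4, -2.7]],
    [[1.3, 0.6, 0], [-1.9, 5.5, -2.8]],
    [[1.3, 0.5, -0.2], [-1.7, 5.3, -2.8]],
    [[1.0, 0.4, -0.2], [-1.5, 5.4, -3.0]],
    [[1.0, 0.3, -0.2], [-1.3, 5.3, -2.9]],
  ],
)

```text
clock: 17.85
position: [415.4, 160.9, 294.3]
ee_rot: [-0.007, 0.728, 0.555, 0.402]
contact_force: [-0.8, -0.4, 0.1]
gripper_width: 49.9
grasp_force: 0.0
```

>>> drive_tool(
  deltas=[
    [[0.8, 0.2, -0.4], [-1.0, 5.2, -3.1]],
    [[0.6, 0.1, -0.4], [-0.8, 5.2, -3.0]],
    [[0.6, -0.1, -0.6], [-0.6, 5.2, -3.1]],
    [[0.4, -0.3, -0.5], [-0.3, 5.2, -3.1]],
    [[0.4, -0.8, -0.4], [-0.4, 5.4, -3.0]],
    [[0.3, -0.8, -0.5], [-0.1, 5.3, -3.1]],
    [[0.2, -1.0, -0.7], [0.1, 5.2, -3.1]],
    [[0, -1.1, -0.7], [0.2, 5.1, -3.2]],
    [[-0.1, -1.2, -0.8], [0.4, 5.0, -3.2]],
    [[-0.2, -1.4, -0.9], [0.7, 4.9, -3.2]],
    [[-0.3, -1.4, -1.1], [0.9, 4.8, -3.2]],
  ],
)

```text
clock: 18.95
position: [442.3, 82.6, 261.7]
ee_rot: [-0.48, 0.786, 0.35, 0.169]
contact_force: [0.5, 0.5, -0.6]
gripper_width: 50.2
grasp_force: 0.0
```

Run:
```python
from n import *
T,s=cur(); qa=np.array(s["joints"]); print(s["clock"],qa.round(2),T[:3,3].round())
pre=ik(Rg,pg+110*xs,n=15)[0]; m2=pre.copy(); m2[1]-=.1; m2[2]+=.05
P=path([qa,m2],11); Ts=[HH(*fk2(q,PP)) for q in P]; Ts[0]=T; r,C=rows(Ts); print(C[:3,3]); print(str(r).replace(" ",""))
lin(C,HH(Rg,pg+90*xs),4)
```

```text
18.95 [-0.04  0.19 -0.14 -0.8  -1.43 -0.24] [442.  83. 262.]
[606.33499718  26.15102398 322.46609171]
[[[0.2,-1.2,-0.6],[0.4,4.1,-2.1]],[[0.1,-1.2,-0.7],[0.5,4.0,-2.1]],[[0.1,-1.2,-0.7],[0.6,4.0,-2.2]],[[-0.0,-1.4,-0.8],[0.8,4.0,-2.1]],[[-0.1,-1.4,-0.9],[0.8,3.9,-2.1]],[[-0.1,-1.4,-1.0],[1.0,3.8,-2.1]],[[-0.2,-1.5,-1.1],[1.2,3.8,-2.0]],[[-0.2,-1.6,-1.1],[1.2,3.8,-2.0]],[[-0.2,-1.6,-1.2],[1.4,3.7,-2.0]],[[-0.3,-1.6,-1.4],[1.5,3.6,-1.9]],[[-0.3,-1.7,-1.4],[1.7,3.6,-1.8]]]
 4 [[[0.16,0.12,2.43],[-2.1,0.6,0.1]],[[0.14,0.04,2.44],[-2.0,0.6,0.2]],[[0.11,-0.05,2.44],[-2.1,0.7,0.1]],[[0.08,-0.14,2.43],[-2.0,0.6,0.1]]]
```

>>> drive_tool(
  deltas=[
    [[0.2, -1.2, -0.6], [0.4, 4.1, -2.1]],
    [[0.1, -1.2, -0.7], [0.5, 4.0, -2.1]],
    [[0.1, -1.2, -0.7], [0.6, 4.0, -2.2]],
    [[0, -1.4, -0.8], [0.8, 4.0, -2.1]],
    [[-0.1, -1.4, -0.9], [0.8, 3.9, -2.1]],
    [[-0.1, -1.4, -1.0], [1.0, 3.8, -2.1]],
    [[-0.2, -1.5, -1.1], [1.2, 3.8, -2.0]],
    [[-0.2, -1.6, -1.1], [1.2, 3.8, -2.0]],
    [[-0.2, -1.6, -1.2], [1.4, 3.7, -2.0]],
    [[-0.3, -1.6, -1.4], [1.5, 3.6, -1.9]],
    [[-0.3, -1.7, -1.4], [1.7, 3.6, -1.8]],
  ],
  claw=7,
)

```text
clock: 20.05
position: [606.3, 25.9, 322.8]
ee_rot: [-0.7, 0.713, 0.041, -0.01]
contact_force: [0.1, 0.2, 0.3]
gripper_width: 69.9
grasp_force: 0.0
```

Run:
```python
from n import *
T,s=cur(); print(s["clock"],s["joints"].round(2),T[:3,3].round()); C=lin(T,HH(Rg,pg+75*xs),6); lin(C,HH(Rg,pg+15*xs),4)
```

```text
20.05 [ 0.28  0.35  0.2  -0.06 -1.48 -0.29] [606.  26. 323.]
 6 [[[0.1,0.1,1.9],[-1.4,0.4,0.1]],[[0.1,0.1,1.9],[-1.3,0.4,0.0]],[[0.1,0.0,1.8],[-1.4,0.4,0.1]],[[0.1,0.0,1.9],[-1.4,0.4,0.1]],[[0.0,-0.1,1.9],[-1.4,0.4,0.0]],[[0.1,-0.1,1.9],[-1.3,0.5,0.1]]]
 4 [[[-0.0,0.01,1.49],[-0.0,-0.0,0.0]],[[-0.01,0.01,1.49],[-0.0,-0.0,0.0]],[[-0.0,0.01,1.5],[-0.0,-0.0,0.0]],[[-0.01,0.01,1.49],[-0.0,-0.0,0.0]]]
```

>>> drive_tool(
  deltas=[
    [[0.1, 0.1, 1.9], [-1.4, 0.4, 0.1]],
    [[0.1, 0.1, 1.9], [-1.3, 0.4, 0]],
    [[0.1, 0, 1.8], [-1.4, 0.4, 0.1]],
    [[0.1, 0, 1.9], [-1.4, 0.4, 0.1]],
    [[0, -0.1, 1.9], [-1.4, 0.4, 0]],
    [[0.1, -0.1, 1.9], [-1.3, 0.5, 0.1]],
    [[0, 0, 0], [0, 0, 0]],
  ],
)

```text
clock: 20.75
position: [589.8, 23.5, 208.0]
ee_rot: [-0.695, 0.711, 0.079, -0.076]
contact_force: [-0.7, -0.4, -1.2]
gripper_width: 69.9
grasp_force: 0.0
```

Run:
```python
from n import *
T,s=cur(); print(s["clock"],T[:3,3].round(1),"tcp in shackle",(np.linalg.inv(S)@T)[:3,3].round(1)); lin(T,HH(Rg,pg),6)
c=Cam("side");a=c.img[130:240,300:430]; t=Cam("top"); b=t.img[110:220,240:370]
cv2.imwrite("pics/s4.png",cv2.resize(np.hstack([a,b]),None,fx=3,fy=3,interpolation=cv2.INTER_CUBIC)[:,:,::-1])
```

```text
20.75 [589.8  23.5 208. ] tcp in shackle [130.8  -0.7   9.6]
 6 [[[-0.01,-0.01,1.2],[0.0,0.0,-0.0]],[[-0.01,-0.02,1.19],[0.1,0.0,-0.0]],[[-0.01,-0.01,1.2],[0.0,0.0,-0.1]],[[-0.01,-0.01,1.2],[0.0,0.1,0.0]],[[-0.01,-0.02,1.2],[0.1,-0.0,-0.0]],[[-0.02,-0.01,1.19],[0.0,-0.0,-0.0]]]
```

View pics/s4.png

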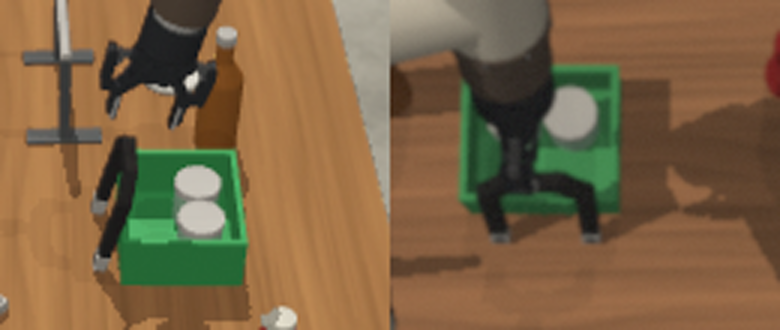

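The fingers straddle the bend, with tips at crop (113,115) and (175,122) and the bend top at (127,140). Descending along the shackle's axis.

>>> drive_tool(
  deltas=[
    [[0, 0, 1.2], [0, 0, 0]],
    [[0, 0, 1.2], [0.1, 0, 0]],
    [[0, 0, 1.2], [0, 0, 0]],
    [[0, 0, 1.2], [0, 0.1, 0]],
    [[0, 0, 1.2], [0.1, 0, 0]],
    [[0, 0, 1.1], [0, 0, 0]],
    [[0, 0, 0], [0, 0, 0]],
    [[0, 0, 0], [0, 0, 0]],
  ],
)

```text
clock: 21.65
position: [576.9, 24.1, 142.7]
ee_rot: [-0.695, 0.711, 0.074, -0.073]
contact_force: [-0.2, -0.1, 1.0]
gripper_width: 70.1
grasp_force: 0.0
```

>>> drive_tool(
  deltas=[
    [[0, 0, 0], [0, 0, 0]],
    [[0, 0, 0], [0, 0, 0]],
    [[0, 0, 0], [0, 0, 0]],
    [[0, 0, 0], [0, 0, 0]],
    [[0, 0, 0], [0, 0, 0]],
    [[0, 0, 0], [0, 0, 0]],
    [[0, 0, 0], [0, 0, 0]],
  ],
  claw=0,
)

```text
clock: 22.35
position: [577.0, 24.2, 143.4]
ee_rot: [-0.695, 0.711, 0.074, -0.072]
contact_force: [-0.5, -1.0, 5.0]
gripper_width: 16.5
grasp_force: 61.8
```

Run:
```python
from n import *
T,s=cur(); print(s["clock"],T[:3,3].round(1),"tcp in shackle",(np.linalg.inv(S)@T)[:3,3].round(1),s["gripper_width"],s["grasp_force"],s["contact_force"])
print((np.linalg.inv(S)@T)[:3,:3].round(3))
G=T.copy(); G[2,3]+=40; G[0,3]-=10; C=lin(T,G,3); G=C.copy(); G[:3,3]=[500,60,350]; lin(C,G)
```

```text
22.35 [577.   24.2 143.4] tcp in shackle [65.  -0.3  8.3] 16.54100426950347 61.81656360626221 [-0.45453028 -1.01684268  4.97364845]
[[-0.001 -0.009 -1.   ]
 [-1.     0.001  0.001]
 [ 0.001  1.    -0.009]]
 3 [[[0.01,0.6,-1.24],[-0.0,0.0,0.0]],[[0.0,0.6,-1.23],[-0.0,0.0,0.0]],[[0.01,0.6,-1.24],[-0.0,0.0,0.0]]]
 5 [[[-0.7,2.0,-3.0],[-0.0,0.0,0.0]],[[-0.7,2.0,-3.0],[-0.0,0.0,0.0]],[[-0.7,2.0,-2.9],[-0.0,0.0,0.0]],[[-0.7,2.1,-3.0],[-0.0,0.0,0.0]],[[-0.6,2.0,-3.0],[-0.0,0.0,0.0]]]
```

>>> drive_tool(
  deltas=[
    [[0, 0.3, -0.6], [0, 0, 0]],
    [[0, 0.6, -1.2], [0, 0, 0]],
    [[0, 0.8, -1.8], [0, 0, 0]],
    [[0, 1.5, -2.5], [0, 0, 0]],
    [[-0.5, 2.0, -3.0], [0, 0, 0]],
    [[-0.7, 2.0, -3.0], [0, 0, 0]],
    [[-0.7, 2.0, -3.0], [0, 0, 0]],
    [[-0.7, 2.0, -3.0], [0, 0, 0]],
    [[-0.5, 1.5, -2.5], [0, 0, 0]],
    [[0, 0, -1], [0, 0, 0]],
    [[0, 0, 0], [0, 0, 0]],
  ],
)

```text
clock: 23.45
position: [498.1, 57.0, 381.7]
ee_rot: [-0.696, 0.711, 0.074, -0.071]
contact_force: [0.1, -0.2, -5.9]
gripper_width: 16.2
grasp_force: 60.6
```

```bash
cat >> n.py <<'E'
X2=HH(np.array([[0,0,-1.],[-1,0,0],[0,1,0]]),[65,-0.3,9])
C=A('z',np.radians(1.4)); zz=C@[0,-1,0]; x=np.array([0,0,1.]); Rh=np.c_[x,np.cross(zz,x),zz]
def hang(h,off=(0,0)): # tool pose with the bend's inside face h above the bar
    return HH(Rh,np.array([501.5+off[0],321.5+off[1],160+h])-Rh@[58,0,9])@X2
E
python3 - <<'E'
from n import *
T,s=cur(); print(s["clock"],T[:3,3].round(1),s["joints"].round(2),s["gripper_width"],s["grasp_force"],s["contact_force"])
F=hang(190); print(F.round(2)); Cc=lin(T,F,14)
E
```

```text
23.45 [498.1  57.  381.7] [ 0.39  0.21  0.15 -0.08 -1.7  -0.41] 16.169564260818987 60.591564774513245 [ 0.14189611 -0.16795239 -5.86745796]
[[ 1.0000e+00  2.0000e-02  0.0000e+00  5.0180e+02]
 [ 2.0000e-02 -1.0000e+00  0.0000e+00  3.2151e+02]
 [ 0.0000e+00  0.0000e+00 -1.0000e+00  3.5700e+02]
 [ 0.0000e+00  0.0000e+00  0.0000e+00  1.0000e+00]]
 14 [[[-1.9,-0.0,0.2],[0.6,0.7,-6.6]],[[-1.9,-0.3,0.1],[0.7,0.7,-6.6]],[[-1.8,-0.4,0.2],[0.6,0.7,-6.6]],[[-1.8,-0.7,0.1],[0.7,0.7,-6.6]],[[-1.7,-0.8,0.1],[0.6,0.6,-6.6]],[[-1.6,-1.0,0.1],[0.7,0.7,-6.6]],[[-1.4,-1.3,0.1],[0.6,0.7,-6.6]],[[-1.3,-1.3,0.1],[0.6,0.7,-6.6]],[[-1.2,-1.5,0.1],[0.7,0.7,-6.5]],[[-0.9,-1.7,0.1],[0.6,0.7,-6.6]],[[-0.8,-1.7,0.1],[0.7,0.6,-6.6]],[[-0.6,-1.8,0.1],[0.6,0.7,-6.6]],[[-0.3,-1.9,0.2],[0.6,0.7,-6.6]],[[-0.2,-1.9,0.1],[0.7,0.7,-6.6]]]
```

>>> drive_tool(
  deltas=[
    [[-1.9, 0, 0.2], [0.6, 0.7, -6.6]],
    [[-1.9, -0.3, 0.1], [0.7, 0.7, -6.6]],
    [[-1.8, -0.4, 0.2], [0.6, 0.7, -6.6]],
    [[-1.8, -0.7, 0.1], [0.7, 0.7, -6.6]],
    [[-1.7, -0.8, 0.1], [0.6, 0.6, -6.6]],
    [[-1.6, -1.0, 0.1], [0.7, 0.7, -6.6]],
    [[-1.4, -1.3, 0.1], [0.6, 0.7, -6.6]],
    [[-1.3, -1.3, 0.1], [0.6, 0.7, -6.6]],
    [[-1.2, -1.5, 0.1], [0.7, 0.7, -6.5]],
    [[-0.9, -1.7, 0.1], [0.6, 0.7, -6.6]],
    [[-0.8, -1.7, 0.1], [0.7, 0.6, -6.6]],
    [[-0.6, -1.8, 0.1], [0.6, 0.7, -6.6]],
  ],
)

```text
clock: 24.65
position: [499.9, 283.7, 355.9]
ee_rot: [0.995, -0.101, -0.016, 0.014]
contact_force: [1.0, 0.4, -4.8]
gripper_width: 16.6
grasp_force: 60.5
```

>>> drive_tool(
  deltas=[
    [[-0.3, -1.9, 0.2], [0.6, 0.7, -6.6]],
    [[-0.2, -1.9, 0.1], [0.7, 0.7, -6.6]],
    [[0, 0, 0], [0, 0, 0]],
    [[0, 0, 0], [0, 0, 0]],
  ],
)

```text
clock: 25.05
position: [500.6, 321.3, 352.9]
ee_rot: [1.0, 0.011, -0.004, 0.003]
contact_force: [-0.6, 0.2, -5.4]
gripper_width: 16.6
grasp_force: 60.6
```

Run:
```python
from n import *
T,s=cur(); print(s["clock"],T.round(3)); Sn=T@np.linalg.inv(X2)
c=Cam("side"); t=Cam("top")
for k,n in((c,"side"),(t,"top")):
    for p in([-80,54,9],[-80,-54,9],[80,0,9],[58,0,9]): print(n,p,k.proj((Sn@[*p,1])[:3]).round(1))
a=c.img[60:190,260:390]; b=t.img[120:250,140:270]
cv2.imwrite("pics/s5.png",cv2.resize(np.hstack([a,b]),None,fx=3,fy=3,interpolation=cv2.INTER_CUBIC)[:,:,::-1])
lin(T,hang(60),6)
```

```text
25.05 [[ 1.00000e+00  2.30000e-02 -8.00000e-03  5.00581e+02]
 [ 2.30000e-02 -1.00000e+00 -5.00000e-03  3.21343e+02]
 [-8.00000e-03  5.00000e-03 -1.00000e+00  3.52869e+02]
 [ 0.00000e+00  0.00000e+00  0.00000e+00  1.00000e+00]]
side [-80, 54, 9] [[307.3 124.8]]
side [-80, -54, 9] [[332.9 124.6]]
side [80, 0, 9] [[321.1  91.6]]
side [58, 0, 9] [[320.9  96.4]]
top [-80, 54, 9] [[186.9 211.8]]
top [-80, -54, 9] [[187.6 176.5]]
top [80, 0, 9] [[163.2 184.3]]
top [58, 0, 9] [[166.9 185.8]]
 6 [[[0.0,-0.0,2.1],[0.0,0.1,-0.0]],[[0.1,-0.0,2.1],[0.1,0.1,-0.0]],[[0.0,-0.0,2.1],[0.0,0.0,-0.0]],[[0.0,-0.0,2.1],[0.1,0.1,-0.1]],[[0.1,-0.0,2.1],[0.0,0.1,0.0]],[[-0.0,-0.1,2.1],[0.1,0.1,0.0]]]
```

View pics/s5.png

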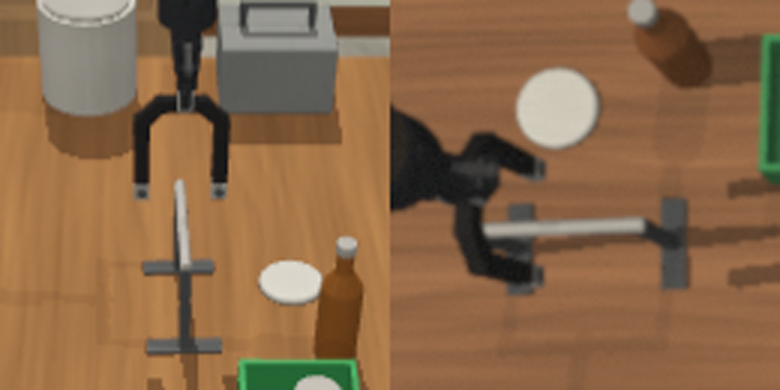

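The legs straddle the bar in both views: feet at side (307,124) and (333,124), top (190,177) and (189,213), as predicted. Lowering.

>>> drive_tool(
  deltas=[
    [[0, 0, 2.1], [0, 0.1, 0]],
    [[0.1, 0, 2.1], [0.1, 0.1, 0]],
    [[0, 0, 2.1], [0, 0, 0]],
    [[0, 0, 2.1], [0.1, 0.1, 0]],
    [[0.1, 0, 2.1], [0, 0.1, 0]],
    [[0, 0, 2.1], [0.1, 0.1, 0]],
    [[0, 0, 2.0], [0, 0, 0]],
    [[0, 0, 1.5], [0, 0, 0]],
    [[0, 0, 1], [0, 0, 0]],
    [[0, 0, 0], [0, 0, 0]],
    [[0, 0, 0], [0, 0, 0]],
  ],
)

```text
clock: 26.25
position: [504.0, 322.1, 185.4]
ee_rot: [1.0, 0.012, 0.003, -0.002]
contact_force: [0.8, 0.7, -4.8]
gripper_width: 16.8
grasp_force: 60.5
```

Run:
```python
from n import *
T,s=cur(); print(s["clock"],T[:3,3].round(1),s["contact_force"]); lin(T,hang(1),5)
```

```text
26.25 [504.  322.1 185.4] [ 0.776933    0.7408041  -4.75364106]
 5 [[[-0.05,0.01,0.35],[-0.1,-0.1,-0.0]],[[-0.04,0.01,0.34],[-0.0,-0.0,-0.0]],[[-0.05,0.01,0.35],[-0.1,-0.1,-0.0]],[[-0.04,0.01,0.35],[-0.0,-0.1,-0.0]],[[-0.04,0.02,0.35],[-0.1,-0.1,-0.0]]]
```

>>> drive_tool(
  deltas=[
    [[-0.05, 0, 0.35], [-0.1, -0.1, 0]],
    [[-0.05, 0, 0.35], [0, 0, 0]],
    [[-0.05, 0, 0.35], [-0.1, -0.1, 0]],
    [[-0.05, 0, 0.3], [0, 0, 0]],
    [[0, 0, 0.1], [0, 0, 0]],
    [[0, 0, 0], [0, 0, 0]],
    [[0, 0, 0], [0, 0, 0]],
  ],
)

```text
clock: 26.95
position: [501.5, 322.3, 170.3]
ee_rot: [1.0, 0.012, 0.001, -0.0]
contact_force: [0.5, 0.2, -5.0]
gripper_width: 16.4
grasp_force: 60.6
```

>>> drive_tool(
  deltas=[
    [[0, 0, 0.1], [0, 0, 0]],
    [[0, 0, 0.1], [0, 0, 0]],
    [[0, 0, 0], [0, 0, 0]],
  ],
)

```text
clock: 27.25
position: [501.4, 322.1, 168.1]
ee_rot: [1.0, 0.012, 0.001, -0.0]
contact_force: [-0.4, -0.2, -4.9]
gripper_width: 16.2
grasp_force: 60.6
```

>>> drive_tool(
  deltas=[
    [[0, 0, 0.1], [0, 0, 0]],
    [[0, 0, 0.1], [0, 0, 0]],
    [[0, 0, 0], [0, 0, 0]],
  ],
)

```text
clock: 27.55
position: [501.6, 322.2, 167.3]
ee_rot: [1.0, 0.012, 0.001, -0.001]
contact_force: [-2.3, -1.3, 0.3]
gripper_width: 16.4
grasp_force: 61.3
```

>>> drive_tool(
  deltas=[
    [[0, 0, 0.1], [0, 0, 0]],
    [[0, 0, 0], [0, 0, 0]],
  ],
)

```text
clock: 27.75
position: [501.6, 322.2, 167.1]
ee_rot: [1.0, 0.012, 0.002, -0.001]
contact_force: [-5.5, -1.7, 4.9]
gripper_width: 16.4
grasp_force: 62.1
```

>>> drive_tool(
  deltas=[
    [[0, 0, -0.15], [0, 0, 0]],
    [[0, 0, 0], [0, 0, 0]],
  ],
)

```text
clock: 27.95
position: [501.6, 322.2, 167.2]
ee_rot: [1.0, 0.012, 0.001, -0.001]
contact_force: [-1.9, -0.4, 1.5]
gripper_width: 16.3
grasp_force: 61.4
```

>>> drive_tool(
  deltas=[
    [[0, 0, 0], [0, 0, 0]],
    [[0, 0, 0], [0, 0, 0]],
    [[0, 0, 0], [0, 0, 0]],
    [[0, 0, 0], [0, 0, 0]],
    [[0, 0, 0], [0, 0, 0]],
    [[0, 0, 0], [0, 0, 0]],
  ],
  claw=6,
)

```text
clock: 28.55
position: [501.5, 322.2, 166.7]
ee_rot: [1.0, 0.012, 0.001, -0.0]
contact_force: [-0.0, 0.4, -1.0]
gripper_width: 60.1
grasp_force: 0.0
```

>>> drive_tool(
  deltas=[
    [[0, 0, -0.5], [0, 0, 0]],
    [[0, 0, -1], [0, 0, 0]],
    [[0, 0, -2], [0, 0, 0]],
    [[0, 0, -3], [0, 0, 0]],
    [[0, 0, -3], [0, 0, 0]],
    [[0, 0, -2], [0, 0, 0]],
    [[0, 0, -1], [0, 0, 0]],
    [[0, 0, 0], [0, 0, 0]],
  ],
)

```text
clock: 29.35
position: [501.6, 322.5, 293.8]
ee_rot: [1.0, 0.012, 0.002, -0.002]
contact_force: [0.3, -0.2, -1.1]
gripper_width: 59.8
grasp_force: 0.0
```

Run:
```python
from n import *
c=Cam("side"); t=Cam("top")
a=c.img[80:230,270:420]; b=t.img[110:260,140:340]
cv2.imwrite("pics/s6.png",cv2.resize(np.hstack([a,b]),None,fx=2.25,fy=2.25,interpolation=cv2.INTER_CUBIC)[:,:,::-1])
```

```text
(no output)
```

View pics/s6.png

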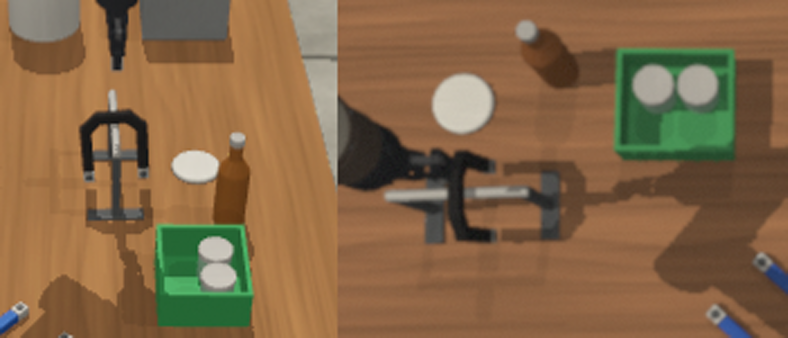

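The shackle hangs on the bar with its bend at crop (115,118) and a leg on each side. The gripper is clear and the bystanders are unmoved.

>>> drive_tool(
  deltas=[
    [[0, 0, -1], [0, 0, 0]],
    [[0, 0, 0], [0, 0, 0]],
    [[0, 0, 0], [0, 0, 0]],
    [[0, 0, 0], [0, 0, 0]],
    [[0, 0, 0], [0, 0, 0]],
    [[0, 0, 0], [0, 0, 0]],
    [[0, 0, 0], [0, 0, 0]],
    [[0, 0, 0], [0, 0, 0]],
  ],
)

```text
clock: 30.25
position: [501.2, 322.0, 301.7]
ee_rot: [1.0, 0.012, 0.001, -0.0]
contact_force: [-0.1, -0.0, 0.0]
gripper_width: 60.0
grasp_force: 0.0
```

Run:
```python
from bench import arm
print(arm.job_done())
```

```text
the job is handed in; nothing more can be done
None
```

I stood the shackle leaning against the crate front and let go, then regrasped it and hung it by its bend over the bar with one leg on each side; the job was handed in at about 30 s, and no verdict came back.

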